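# White-tile calibration of a reflectance meter

### The job

Calibrate the reflectance meter: seat the square white tile flat and square in the pocket of the sample tray while the tray lies on the bench, then take the tray by its upright handle, pass it level through the slot in the meter's front without forcing it, and push it in until the sprung interlock plunger inside is fully pressed. The meter reads only while the tray is held, so finish holding it there by its handle, level, with the plunger pressed and the tray not resting or pressing on the slot's edges; do not let go. Leave everything else on the bench where it is.

Things in the scene. Friction and masses are not known exactly. Their poses are not given: they have to be found in the camera images.
- tile: white glazed ceramic calibration tile, plain square block 44 x 44 x 10 mm, 46 g, lying flat on the bench. Origin: centre of its underside; z up, x and y parallel to its sides.
- tray: aluminium sample tray flat on the bench, 0.22 kg. Origin: on the underside, below the pocket centre; x along the tray to its nose (the end that enters the slot), z up. Head 68 mm long (x -34 to 34), 62 wide, 14 thick, with a square pocket for the tile; behind it a stem 20 mm wide, 10 thick, to x = -161, which carries the upright handle.
- handle (a point): point to grip on the tray's handle, an upright dark steel block 12 mm thick (along the tray's y), 30 mm long (along x), from 10 to 56 mm above the tray's underside. The point is on its middle plane, 135 mm behind the pocket centre and 40 mm above the underside; axes as the tray's.
- pocket (a point): centre of the pocket floor, 4 mm above the tray's underside; axes as the tray's. The tile's origin comes here. Pocket 47 x 47 mm, 10 deep, so a seated tile is flush; lips chamfered 2.5 mm. At +y and -y the rim is cut away over 30 mm (x -15 to 15) down to the floor and out to the side: room for two fingers closing along y to lower the tile and open.
- nose (a point): middle of the tray's front end face, 34 mm ahead of the pocket centre and 7 mm above the underside (half the head's thickness); axes as the tray's.
- meter: reflectance meter, a fixed white and grey box 150 mm deep, 170 mm wide, 115 mm high with a round sensor head on top (to 147 mm). Origin: centre of its underside, on the bench; x points into the meter, away from the slot (front face at x = -75 mm), z up. The box is hollow behind the slot (no floor or rails near the tray).
- bezel: grey front plate of the meter, 10 mm thick, with the slot; same origin and axes as the meter.
- slot (a point): centre of the slot's mouth on the front face of the meter, 52 mm above the bench; x points straight into the slot, y along it, z up. The slot is 66 mm wide and 18 mm high (2 mm clearance round the tray's head on every side), 6 mm deep after a 4 mm deep 45-degree flare that opens to 74 x 26 mm at the face.
- plunger_tip (a point): middle of the front end of the interlock plunger, a 16 mm round steel button inside the meter on the slot's axis, 74 mm behind the front face when out; axes as the meter's. The tray's nose pushes it back.
- interlock (a joint): travel of the interlock plunger in m: 0 out, 0.008 at its stop. Its return spring pushes with about 1 N when out, 3.5 N at the stop; it springs out when the tray is let go. At the stop the tray's nose is 82 mm behind the meter's front face, the handle's middle 87 mm before it.
- zero_trap: grey round zero-calibration can with a black spot on top, 44 mm across, 32 mm high; not used. Origin: centre of its underside.
- timer: white bench timer 62 x 64 x 18 mm; not used. Origin: centre of its underside.
- jar_mint_b: the one of two jars with mint-green lids that stands beside the glass beaker, 47 mm across, 83 mm high; not used. Origin: centre of its underside.
- glass_beaker: glass beaker, 55 mm across, 66 mm high; not used. Origin: centre of its underside.
Mind the look-alikes: they are no part of the job. There is more than one size of the tile; the job needs the larger.

How it is judged (in metres and radians):
On the way, in this order (a step that is already met when the one before it is completed fails the run):
1. the tile sits flat and square in the pocket, let go, with the tray still on the bench (distance between tile and pocket below 0.003 m and z of tile in the frame of pocket below 0.0015 m and angle between the z axis of tile and the z axis of tray, either way round below 0.05 rad and contact force between the fingers and tile below 0.1 N and height (world z) of tray below 0.004 m), for 0.2 s.
2. the tray, with the tile seated, is off the bench and its nose has passed through the slot (x of nose in the frame of slot above 0.02 m and y of nose in the frame of slot between -0.006 and 0.006 m and z of tile in the frame of pocket below 0.002 m and distance between tile and pocket below 0.004 m and height (world z) of tray above 0.03 m), for 0.1 s.
At the end, for the whole second after the job is handed in: Gripper holds the tray by its handle; plunger pressed over 6 of 8 mm by the tray's nose through the slot; tray at rest, level within 4 degrees, bearing on the slot plate with under 2 N; tile within 4 mm of its place in the pocket, within 2 mm of the floor, flat within 3 degrees (value of joint interlock above 0.006 m and distance between nose and plunger_tip below 0.008 m and x of tray in the frame of slot above 0.04 m and angle between tray's own z axis and vertical below 0.07 rad and contact force between tray and bezel below 2 N and contact force between the fingers and tray above 1 N and horizontal distance between the grasp point and handle below 0.03 m and linear speed of tray below 0.02 m/s and distance between tile and pocket below 0.004 m and z of tile in the frame of pocket below 0.002 m and angle between the z axis of tile and the z axis of tray, either way round below 0.05 rad); the arm keeps its last pose, push and grip.
It fails at once if the tray is forced against the slot's plate (over 20 N) (contact force between tray and bezel above 20 N).
It fails at once if the zero trap is moved by more than 2 cm (distance of zero_trap from where it was at the start of the episode above 0.02 m).
It fails at once if the timer is moved by more than 2 cm (distance of timer from where it was at the start of the episode above 0.02 m).
It fails at once if the jar is moved by more than 2 cm (distance of jar_mint_b from where it was at the start of the episode above 0.02 m).
It fails at once if the beaker is moved by more than 2 cm (distance of glass_beaker from where it was at the start of the episode above 0.02 m).
It also fails if it takes over 69 s, if anything falls off the work surface, if the arm or the gripper's body presses on something with over 40 N, if the wrist force passes 120 N, or if a joint passes its speed limit or range.

### The arm

A 6-joint arm with a two-finger parallel gripper is mounted at the origin on a cart in front of the work surface, level with it; the furniture and walls round the work are solid. World frame = base frame: x ahead of the robot, y to its left, z up, the work surface at z = 0. Lengths are in mm, angles in rad, forces in N, time in s.
With the tool pointing down it reaches from about 300 to 875 mm from the base axis. Payload 6.4 kg.
Tool frame: the origin (TCP) lies between the finger pads; the fingertips stand tips_ahead ahead of it and the grasp point (between the pads) lies 2 mm behind it (tips_ahead is the distance from the TCP to the fingertips, in mm); y points along the fingers, x is the direction in which the jaws open and shut, and the axes are right-handed (so a half turn about y gives the same grasp; the last joint's range is limited). The gripper opens to 88 mm and grips with 3 to 60 N. Pads are 18 mm wide; open, the fingers measure 123 mm over their backs; the gripper's body (75 mm by 187 mm) begins 45 mm behind the grasp point.
Start: joints at [-1.366, 0.181, 1.607, -0, 1.354, -0.206], TCP at [229.639, -527.169, 255.714] pointing down, gripper open.
Joint ranges: [-2.99, 2.99], [-0.89, 2.07], [0.3, 2.58], [-1.14, 4.28], [0, 2.63], [-3.12, 3.12]. Speed limits (rad/s): [2.57, 2.57, 3.01, 3.14, 3.14, 3.14].

### API

Orientations are given as a unit quaternion [w, x, y, z].
In Python, from plant import * gives the robot as it stands.
- The arm moves only by the tool step_arm, never from a script. Its argument "rows" is a list of rows, each an object with "jaw": the opening, from 0 (shut) to 1 (fully open); "slide": the shift along the tool's x, y, z each as a share of 0.03 m, from -1 to 1, a list of three; "twist": the turn, a rotation vector about the tool's x, y, z each as a share of 0.1 rad, from -1 to 1, a list of three. In form: [{"jaw": jaw, "slide": [x, y, z], "twist": [wx, wy, wz]}, ...]. A call has 1 to 20 rows; each row shifts and turns the commanded pose from where the row before left it, along the tool's axes as they then stand; what a row does not reach is not made up. A row lasts 1/12 s, in which the tool goes at most 41.7 mm and 7.16 degrees, less where a joint would pass 70% of its speed; a pose out of reach is approached as far as the arm can. A call with a number of a shift or a turn outside -1 to 1 is refused whole. A call with a gripper value outside its range is refused whole. The fingers move at their own pace and stop on an object; "force" is the grip in N (left out, the last holds). Time passes only in rows, so rows that do not move let the fingers close. It gives the time, the measured TCP pose, the force and the opening at its end, in the units of the state.
- state(): the state, without advancing time (a new reading comes with each control period).
- camera(name): name is "scene" or "side" or "wrist"; returns a dict with "img" (420x560x3 uint8, blue, green, red), "intrinsics" (3x3 intrinsics, pixels), "origin" and "rotation" of the camera in the world. Camera axes: x right, y down, z forward; pixel columns grow to the right and rows downward; lengths in mm; the calibration is good to about 2 mm. A picture is of the moment at which its call begins. There is no depth.
- close_job(): hands the job in, once; it reports no verdict.
The state is a dict: "time": time; "joint_pos": joint angles; "joint_vel": joint speeds; "effort": joint torques, N m; "eef_pos": TCP position; "orientation": TCP orientation; "contact_force": force on the tool from outside, world axes, zero at the start; "moment": the same for the moment, N m; "grip_width": finger opening in mm.
Only numpy, scipy, OpenCV 4.12 (cv2) and the standard library are available. Lean on these libraries where they do the work, as an engineer would, in place of code of your own. Each camera call takes 0.05 s, during which the arm holds its last target.

## Working session

There is one attempt and no reset: what is moved stays moved. The work goes in short steps, Python scripts to look and compute and a tool call to move; the robot and the scene stay as the last step left them, time stands still between calls to the robot, and variables do not carry over. Pictures are saved under pics/ and viewed, and the job is handed in when it is done.

Besides the shell and the picture viewer there is one more tool, called after "Request:" as name(argument=value, ...) on one line, values as JSON. step_arm: Moves the arm, as the interface text tells. Shift numbers are shares of 0.03 m and turn numbers shares of 0.1 rad, none past 1 either way. Its arguments: {"type":"object","properties":{"rows":{"type":"array"},"force":{"type":"number"}},"required":["rows"]}

```bash
ls; mkdir -p pics; python3 - <<'E'
from plant import *
import cv2
s=state(); print(s)
for n in ("scene","side","wrist"):
    c=camera(n); cv2.imwrite(f"pics/{n}0.png",c["img"]); print(n,c["intrinsics"],c["origin"],c["rotation"])
E
```

```text
pics
{'time': 0.0, 'joint_pos': array([-1.36630623e+00,  1.81536956e-01,  1.60800042e+00, -4.02952603e-05,
        1.35375375e+00, -2.06295275e-01]), 'joint_vel': array([ 1.30215218e-03, -9.56239403e-05,  9.52205160e-04, -1.71805802e-03,
        5.62341444e-04, -6.81590928e-04]), 'effort': array([-2.19098452e-03, -4.33876491e+01, -3.41851366e+01,  7.03331223e-02,
        3.87673953e-02, -1.11733927e-04]), 'eef_pos': array([ 229.51928251, -526.6649913 ,  254.81605735]), 'orientation': array([ 0.59188294, -0.59105259,  0.38794605, -0.38707789]), 'contact_force': array([ 0.24345129, -0.14317542,  0.00562409]), 'moment': array([-0.00026553, -0.00472132, -0.01317569]), 'grip_width': 88.37330167684058}
scene [[464.6799277    0.         278.85134292]
 [  0.         464.6799277  217.65762108]
 [  0.           0.           1.        ]] [-355.51953411 -819.72967981  644.10036015] [-0.48228429  0.77485494 -0.34500349  0.21903029]
side [[483.13286563   0.         282.5778917 ]
 [  0.         483.13286563 204.21006387]
 [  0.           0.           1.        ]] [  509.97260732 -1083.21385113   658.9111755 ] [-0.50166581  0.86437985 -0.03303968  0.00934222]
wrist [[316.17173288   0.         279.55662849]
 [  0.         316.17173288 210.62302799]
 [  0.           0.           1.        ]] [ 289.84213138 -500.50873415  383.58337232] [ 0.10750028  0.8293351  -0.54369376 -0.07102171]
```

View pics/scene0.png

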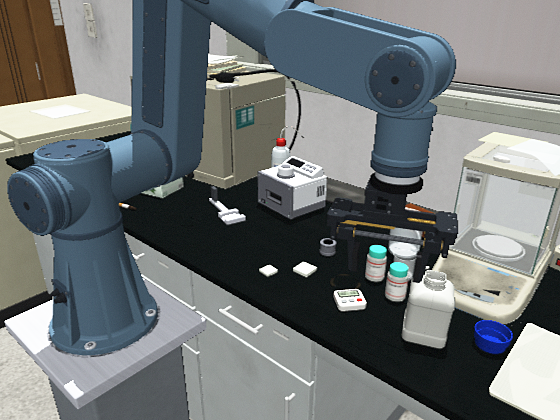

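View pics/side0.png

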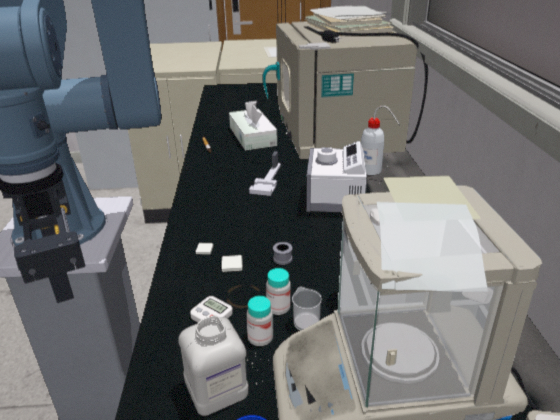

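View pics/wrist0.png

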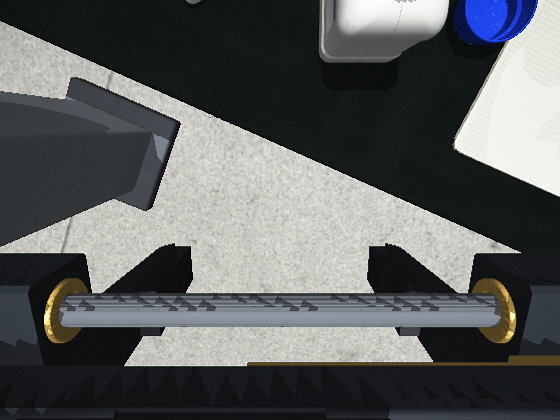

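```bash
cat > h.py <<'E'
from plant import *
import numpy as np, cv2
from scipy.spatial.transform import Rotation as R
def Rm(q): return R.from_quat(q,scalar_first=True).as_matrix()
def ray(c,uv):
    K=np.array(c["intrinsics"]); d=Rm(c["rotation"])@np.linalg.inv(K)@np.array([uv[0],uv[1],1.]); return np.array(c["origin"]),d
def onz(c,uv,z):
    o,d=ray(c,uv); t=(z-o[2])/d[2]; return o+t*d
def proj(c,p):
    K=np.array(c["intrinsics"]); q=K@Rm(c["rotation"]).T@(np.array(p)-c["origin"]); return q[:2]/q[2]
def crop(im,u0,v0,u1,v1,f,name):
    a=cv2.resize(im[v0:v1,u0:u1],None,fx=f,fy=f,interpolation=cv2.INTER_CUBIC); cv2.imwrite("pics/"+name,a); print(a.shape)
def tri(c1,a,c2,b):
    o1,d1=ray(c1,a);o2,d2=ray(c2,b); A=np.stack([d1,-d2],1); t=np.linalg.lstsq(A,o2-o1,rcond=None)[0]
    p,q=o1+t[0]*d1,o2+t[1]*d2; return (p+q)/2,np.linalg.norm(p-q)
E
python3 - <<'E'
from h import *
a=cv2.imread("pics/scene0.png");b=cv2.imread("pics/side0.png")
crop(a,190,130,350,250,5,"scene0c.png"); crop(b,180,120,400,285,3.6,"side0c.png")
E
```

```text
(600, 800, 3)
(594, 792, 3)
```

View pics/scene0c.png

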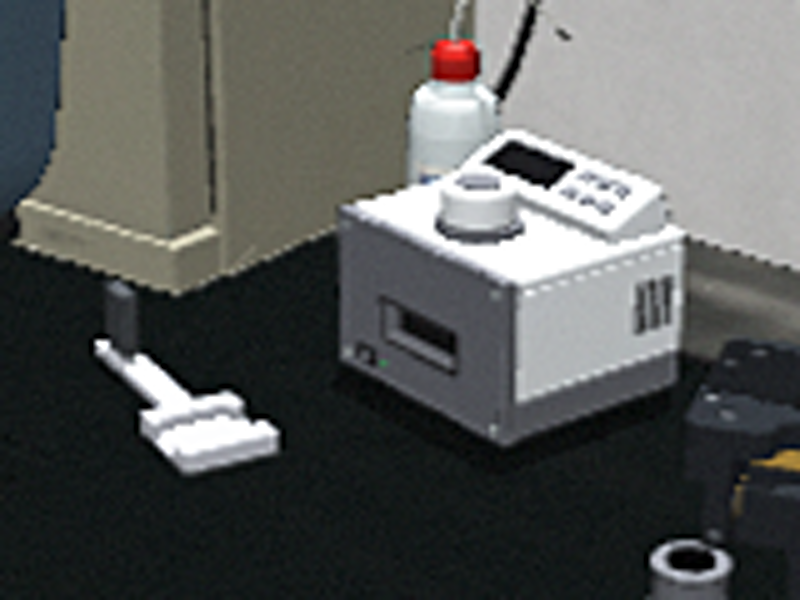

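View pics/side0c.png

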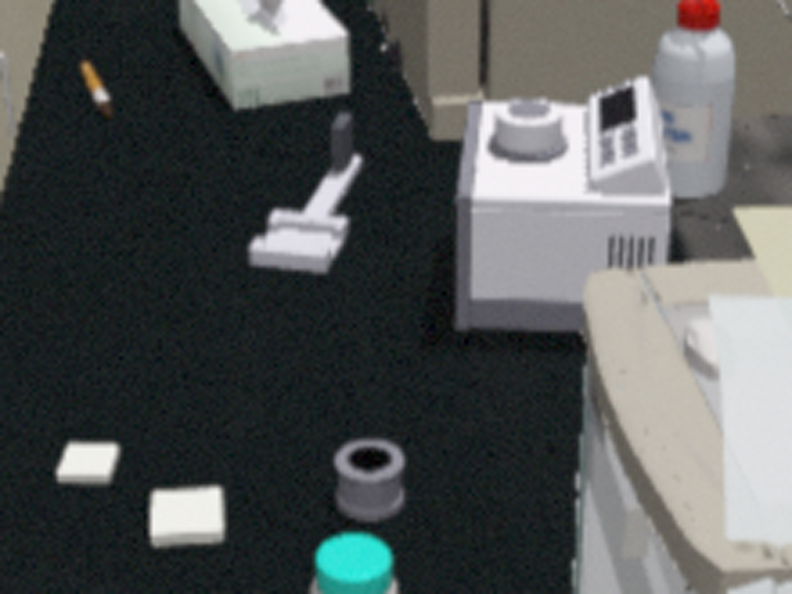

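```bash
python3 - <<'E'
from h import *
s=camera("scene");d=camera("side")
S=lambda u,v:(190+u/5,130+v/5)
D=lambda u,v:(180+u/3.6,120+v/3.6)
def mask_tile(c,box,z):
    u0,v0,u1,v1=box; im=c["img"][v0:v1,u0:u1]; m=(im.min(2)>120).astype(np.uint8)
    k,_=cv2.findContours(m,0,1); k=max(k,key=cv2.contourArea); r=cv2.minAreaRect(k)
    ap=cv2.approxPolyDP(k,3,True)[:,0]+[u0,v0]
    print(cv2.contourArea(k),[onz(c,p,z).round(0)[:2] for p in ap])
    M=cv2.moments(k); print(onz(c,(M['m10']/M['m00']+u0,M['m01']/M['m00']+v0),z).round(1))
mask_tile(d,(190,235,218,258),10); mask_tile(d,(218,250,248,275),10)
mask_tile(s,(255,258,282,280),10); mask_tile(s,(288,258,322,280),10)
print("tray head near corners side", [onz(d,D(*p),14).round(0)[:2] for p in [(250,250),(327,258),(272,212),(348,218)]])
print("tray scene", [onz(s,S(*p),14).round(0)[:2] for p in [(143,420),(185,465),(278,435),(235,395)]])
print("handle top", tri(s,S(120,287),d,D(344,116)))
print("meter front bottom corners scene",[onz(s,S(*p),0).round(0)[:2] for p in [(500,443),(342,360)]])
print("meter top", [onz(s,S(*p),115).round(0)[:2] for p in [(513,288),(340,208),(685,235)]])
print("meter side", [onz(d,D(*p),115).round(0)[:2] for p in [(470,205),(477,103),(668,205)]])
print("slot tri scene", S(420,333))
E
```

```text
142.5 [array([ 361., -121.]), array([ 360., -158.]), array([ 392., -157.]), array([ 392., -120.])]
[ 376.9 -139.3   10. ]
270.0 [array([ 464., -179.]), array([ 423., -175.]), array([ 423., -228.]), array([ 464., -228.])]
[ 443.  -203.1   10. ]
117.5 [array([ 361., -119.]), array([ 352., -151.]), array([ 388., -155.]), array([ 395., -128.])]
[ 373.2 -138.4   10. ]
201.0 [array([ 415., -185.]), array([ 417., -229.]), array([ 466., -220.]), array([ 459., -176.])]
[ 439.7 -202.2   10. ]
tray head near corners side [array([486., 136.]), array([546., 117.]), array([504., 201.]), array([566., 184.])]
tray scene [array([501., 193.]), array([477., 127.]), array([543., 115.]), array([566., 177.])]
handle top (array([569.42671244, 289.36470106,  57.48802643]), np.float64(1.709142232930693))
meter front bottom corners scene [array([650.,  25.]), array([674., 187.])]
meter top [array([636.,   5.]), array([664., 176.]), array([777., -18.])]
meter side [array([643.,  -3.]), array([669., 174.]), array([780., -17.])]
slot tri scene (274.0, 196.6)
```

```bash
cat >> h.py <<'E'
def tool(): 
    s=state(); return np.array(s["eef_pos"]),Rm(s["orientation"])
def plan(p,Rt,psi_deg,n,down=True):
    """constant row to reach p (mm) and psi (tool x angle, tool down)"""
    p0,R0=tool(); a=np.radians(psi_deg); x=np.array([np.cos(a),np.sin(a),0]); y=np.array([0,0,-1.]); Rt=np.stack([x,y,np.cross(x,y)],1)
    w=R.from_matrix(R0.T@Rt).as_rotvec()/n
    A=np.zeros((3,3));Rk=R0.copy()
    for i in range(n): A+=Rk; Rk=Rk@R.from_rotvec(w).as_matrix()
    s=np.linalg.solve(A,np.array(p)-p0)
    print(n,"slide",(s/30).round(3).tolist(),"twist",(w/0.1).round(3).tolist())
def psi():
    p,Ro=tool(); return p.round(1),np.degrees(np.arctan2(Ro[1,0],Ro[0,0])).round(2),Ro[:,1].round(4)
E
python3 - <<'E'
from h import *
c=camera("wrist");p,Ro=tool()
o=Ro.T@(c["origin"]-p); M=Ro.T@Rm(c["rotation"]); print(o,M.round(3))
s=camera("scene");d=camera("side")
for u,v,z in [(258,300,83),(278,275,83),(306,295,66),(211,310,18),(283,247,32),(210,325,150)]: print(u,v,onz(d,(u,v),z).round(0))
plan([400,-290,255],None,0,13)
plan([441,-290,255],None,0,14)
E
```

```text
[  -0.17066406 -128.53310809   65.78107038] [[ 1.    -0.001  0.   ]
 [-0.    -0.256  0.967]
 [-0.001 -0.967 -0.256]]
258 300 [ 501. -417.   83.]
278 275 [ 540. -349.   83.]
306 295 [ 590. -391.   66.]
211 310 [ 408. -363.   18.]
283 247 [ 560. -184.   32.]
210 325 [ 429. -544.  150.]
13 slide [-0.001, 0.002, 0.792] twist [-0.0, -0.892, -0.0]
14 slide [0.085, 0.002, 0.796] twist [-0.0, -0.829, -0.0]
```

```bash
python3 - <<'E'
from h import *
plan([441,-250,200],None,0,16)
E
```

```text
16 slide [0.027, 0.116, 0.768] twist [-0.0, -0.725, -0.0]
```

Request:
step_arm(rows=[{"jaw": 1, "slide": [0.027, 0.116, 0.768], "twist": [0, -0.725, 0]}, {"jaw": 1, "slide": [0.027, 0.116, 0.768], "twist": [0, -0.725, 0]}, {"jaw": 1, "slide": [0.027, 0.116, 0.768], "twist": [0, -0.725, 0]}, {"jaw": 1, "slide": [0.027, 0.116, 0.768], "twist": [0, -0.725, 0]}, {"jaw": 1, "slide": [0.027, 0.116, 0.768], "twist": [0, -0.725, 0]}, {"jaw": 1, "slide": [0.027, 0.116, 0.768], "twist": [0, -0.725, 0]}, {"jaw": 1, "slide": [0.027, 0.116, 0.768], "twist": [0, -0.725, 0]}, {"jaw": 1, "slide": [0.027, 0.116, 0.768], "twist": [0, -0.725, 0]}, {"jaw": 1, "slide": [0.027, 0.116, 0.768], "twist": [0, -0.725, 0]}, {"jaw": 1, "slide": [0.027, 0.116, 0.768], "twist": [0, -0.725, 0]}, {"jaw": 1, "slide": [0.027, 0.116, 0.768], "twist": [0, -0.725, 0]}, {"jaw": 1, "slide": [0.027, 0.116, 0.768], "twist": [0, -0.725, 0]}, {"jaw": 1, "slide": [0.027, 0.116, 0.768], "twist": [0, -0.725, 0]}, {"jaw": 1, "slide": [0.027, 0.116, 0.768], "twist": [0, -0.725, 0]}, {"jaw": 1, "slide": [0.027, 0.116, 0.768], "twist": [0, -0.725, 0]}, {"jaw": 1, "slide": [0.027, 0.116, 0.768], "twist": [0, -0.725, 0]}, {"jaw": 1, "slide": [0, 0, 0], "twist": [0, 0, 0]}, {"jaw": 1, "slide": [0, 0, 0], "twist": [0, 0, 0]}], force=15)

```text
time: 1.9
eef_pos: [441.1, -249.1, 200.0]
orientation: [-0.707, 0.707, 0.0, -0.0]
contact_force: [-0.2, 0.1, 0.3]
grip_width: 88.4
```

```bash
python3 - <<'E'
from h import *
c=camera("wrist"); cv2.imwrite("pics/w1.png",c["img"]); print(psi(),state()["time"])
np.save("w1.npy",c,allow_pickle=True)
E
```

```text
(array([ 441.2, -250.2,  200.4]), np.float64(-0.02), array([ 4.e-04, -9.e-04, -1.e+00])) 1.95
```

View pics/w1.png

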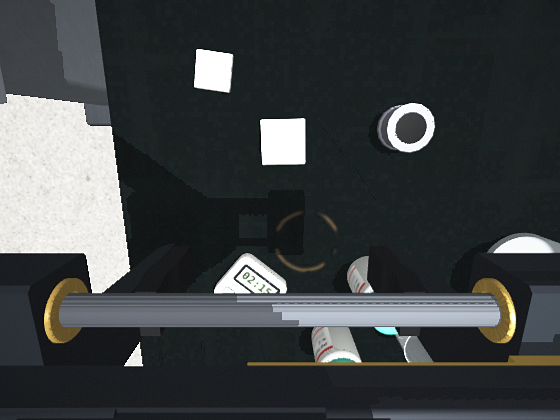

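The wrist image shows the larger tile at about (283,142), the smaller one at (213,71), the zero trap at (405,127) and the timer at (250,275).

```bash
python3 - <<'E'
from h import *
c=np.load("w1.npy",allow_pickle=True).item()
def quad(c,box,z,thr=150):
    u0,v0,u1,v1=box; im=c["img"][v0:v1,u0:u1]; m=(im.min(2)>thr).astype(np.uint8)
    k,_=cv2.findContours(m,0,cv2.CHAIN_APPROX_NONE); k=max(k,key=cv2.contourArea)[:,0]+[u0,v0]
    w=np.array([onz(c,p,z)[:2] for p in k]).astype(np.float32)
    r=cv2.minAreaRect(w); print(r, r[1]); print(cv2.boxPoints(r).round(1).tolist())
quad(c,(245,105,325,175),10); quad(c,(180,40,245,105),10)
# brightness profile
print(c["img"][142,255:312].min(1)); print(c["img"][110:175,283].min(1))
s=camera("scene");
E
```

```text
((444.54205322265625, -197.7659454345703), (43.626014709472656, 44.314937591552734), 1.5510904788970947) (43.626014709472656, 44.314937591552734)
[[422.1000061035156, -176.1999969482422], [423.29998779296875, -220.5], [466.8999938964844, -219.3000030517578], [465.70001220703125, -175.0]]
((379.19622802734375, -132.72952270507812), (33.856536865234375, 34.01018524169922), 82.25010681152344) (33.856536865234375, 34.01018524169922)
[[360.1000061035156, -147.1999969482422], [393.79998779296875, -151.8000030517578], [398.29998779296875, -118.19999694824219], [364.6000061035156, -113.69999694824219]]
[ 24  28  27  26  11   0 255 255 255 255 255 255 255 255 255 255 255 255
 255 255 255 255 255 255 255 255 255 255 255 255 255 255 255 255 255 255
 255 255 255 255 255 255 255 255 255 255 255 255 255 255 134  18  23  26
  26  26  24]
[ 25  25  24  26  26  27  25  21  25 255 255 255 255 255 255 255 255 255
 255 255 255 255 255 255 255 255 255 255 255 255 255 255 255 255 255 255
 255 255 255 255 255 255 255 255 255 255 255 255 255 255 255 255 255 255
 168  14  23  25  25  26  23  28  28  25  27]
```

```bash
python3 - <<'E'
from h import *
plan([444.7,-197.5,40],None,1.6,7)
E
```

```text
7 slide [0.019, 0.764, 0.254] twist [0.002, -0.042, 0.001]
```

Request:
step_arm(rows=[{"jaw": 0.8, "slide": [0.019, 0.764, 0.254], "twist": [0, -0.042, 0]}, {"jaw": 0.8, "slide": [0.019, 0.764, 0.254], "twist": [0, -0.042, 0]}, {"jaw": 0.8, "slide": [0.019, 0.764, 0.254], "twist": [0, -0.042, 0]}, {"jaw": 0.8, "slide": [0.019, 0.764, 0.254], "twist": [0, -0.042, 0]}, {"jaw": 0.8, "slide": [0.019, 0.764, 0.254], "twist": [0, -0.042, 0]}, {"jaw": 0.8, "slide": [0.019, 0.764, 0.254], "twist": [0, -0.042, 0]}, {"jaw": 0.8, "slide": [0.019, 0.764, 0.254], "twist": [0, -0.042, 0]}, {"jaw": 0.8, "slide": [0, 0, 0], "twist": [0, 0, 0]}, {"jaw": 0.8, "slide": [0, 0, 0], "twist": [0, 0, 0]}], force=10)

```text
time: 2.75
eef_pos: [443.7, -196.9, 39.0]
orientation: [0.708, -0.707, -0.009, 0.011]
contact_force: [-0.3, 0.0, -0.0]
grip_width: 70.3
```

```bash
python3 - <<'E'
from h import *
c=camera("wrist"); cv2.imwrite("pics/w2.png",c["img"]); print(psi(),state()["time"]); print(psi())
plan([444.7,-197.5,20],None,1.6,3)
E
```

```text
(array([ 444.7, -197.8,   40.2]), np.float64(1.61), array([ 3.e-04, -5.e-04, -1.e+00])) 2.8
(array([ 444.7, -197.8,   40.2]), np.float64(1.61), array([ 3.e-04, -5.e-04, -1.e+00]))
3 slide [0.0, 0.225, 0.003] twist [0.002, 0.001, 0.001]
```

View pics/w2.png

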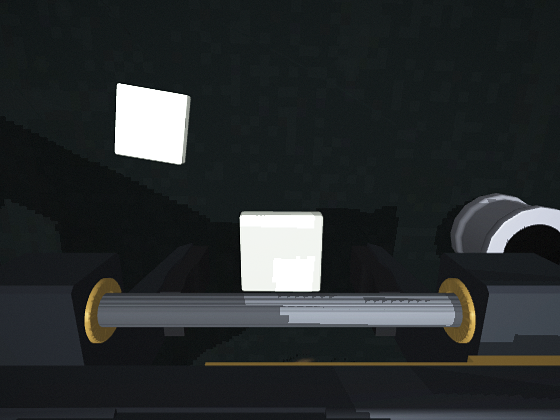

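```bash
python3 - <<'E'
from h import *
c=camera("wrist")
for x,y in [(444.7,-175.5),(422.7,-175.5),(466.7,-175.5),(444.7,-219.5)]: print(proj(c,[x,y,10]),proj(c,[x,y,0]))
E
```

```text
[280.23991582 212.98990537] [280.19122257 208.19981974]
[237.97190967 211.87638387] [240.26864721 207.14347061]
[322.42181756 214.10115851] [320.03697557 209.25413615]
[278.0246275  289.21531356] [278.09423269 280.7482303 ]
```

Request:
step_arm(rows=[{"jaw": 0.8, "slide": [0.005, 0.225, 0], "twist": [0, 0, 0]}, {"jaw": 0.8, "slide": [0, 0.225, 0], "twist": [0, 0, 0]}, {"jaw": 0.8, "slide": [0, 0.225, 0], "twist": [0, 0, 0]}, {"jaw": 0.8, "slide": [0, 0, 0], "twist": [0, 0, 0]}, {"jaw": 0.4, "slide": [0, 0, 0], "twist": [0, 0, 0]}, {"jaw": 0.4, "slide": [0, 0, 0], "twist": [0, 0, 0]}, {"jaw": 0.4, "slide": [0, 0, 0], "twist": [0, 0, 0]}, {"jaw": 0.4, "slide": [0, 0, 0], "twist": [0, 0, 0]}, {"jaw": 0.4, "slide": [0, 0, 0], "twist": [0, 0, 0]}, {"jaw": 0.4, "slide": [0, 0, 0], "twist": [0, 0, 0]}, {"jaw": 0.4, "slide": [0, 0, 0], "twist": [0, 0, 0]}, {"jaw": 0.4, "slide": [0, 0, 0], "twist": [0, 0, 0]}], force=12)

```text
time: 3.85
eef_pos: [444.6, -196.6, 19.6]
orientation: [-0.707, 0.707, 0.011, -0.01]
contact_force: [0.0, 1.3, 2.6]
grip_width: 44.0
```

```bash
python3 - <<'E'
from h import *
print(psi(),state()["time"],state()["contact_force"],state()["grip_width"])
# tray view: pocket ~ (523,155) psi -16 ; place TCP 45mm behind along z dir
a=np.radians(-16+90); z=np.array([np.cos(a),np.sin(a)])
print(np.array([523,155])-45*z)
E
```

```text
(array([ 444.6, -196.6,   19.6]), np.float64(1.69), array([ 3.e-04, -2.e-04, -1.e+00])) 3.85 [0.01325385 1.29822088 2.56978024] 44.002533108001856
[510.59631899 111.74322368]
```

Request:
step_arm(rows=[{"jaw": 0.4, "slide": [0, -0.3, 0], "twist": [0, 0, 0]}, {"jaw": 0.4, "slide": [0, -0.7, 0], "twist": [0, 0, 0]}, {"jaw": 0.4, "slide": [0, -1, 0], "twist": [0, 0, 0]}, {"jaw": 0.4, "slide": [0, -1, 0], "twist": [0, 0, 0]}, {"jaw": 0.4, "slide": [0, -1, 0], "twist": [0, 0, 0]}])

```text
time: 4.27
eef_pos: [444.0, -196.2, 140.9]
orientation: [0.707, -0.707, -0.01, 0.011]
contact_force: [1.2, -0.3, -0.5]
grip_width: 43.5
```

```bash
python3 - <<'E'
from h import *
print(state()["grip_width"])
plan([511,112,180],None,-16,14)
E
```

```text
43.527426964261174
14 slide [0.075, -0.093, 0.75] twist [-0.0, 0.22, -0.001]
```

Request:
step_arm(rows=[{"jaw": 0.4, "slide": [0.075, -0.093, 0.75], "twist": [0, 0.22, 0]}, {"jaw": 0.4, "slide": [0.075, -0.093, 0.75], "twist": [0, 0.22, 0]}, {"jaw": 0.4, "slide": [0.075, -0.093, 0.75], "twist": [0, 0.22, 0]}, {"jaw": 0.4, "slide": [0.075, -0.093, 0.75], "twist": [0, 0.22, 0]}, {"jaw": 0.4, "slide": [0.075, -0.093, 0.75], "twist": [0, 0.22, 0]}, {"jaw": 0.4, "slide": [0.075, -0.093, 0.75], "twist": [0, 0.22, 0]}, {"jaw": 0.4, "slide": [0.075, -0.093, 0.75], "twist": [0, 0.22, 0]}, {"jaw": 0.4, "slide": [0.075, -0.093, 0.75], "twist": [0, 0.22, 0]}, {"jaw": 0.4, "slide": [0.075, -0.093, 0.75], "twist": [0, 0.22, 0]}, {"jaw": 0.4, "slide": [0.075, -0.093, 0.75], "twist": [0, 0.22, 0]}, {"jaw": 0.4, "slide": [0.075, -0.093, 0.75], "twist": [0, 0.22, 0]}, {"jaw": 0.4, "slide": [0.075, -0.093, 0.75], "twist": [0, 0.22, 0]}, {"jaw": 0.4, "slide": [0.075, -0.093, 0.75], "twist": [0, 0.22, 0]}, {"jaw": 0.4, "slide": [0.075, -0.093, 0.75], "twist": [0, 0.22, 0]}, {"jaw": 0.4, "slide": [0, 0, 0], "twist": [0, 0, 0]}, {"jaw": 0.4, "slide": [0, 0, 0], "twist": [0, 0, 0]}])

```text
time: 5.6
eef_pos: [511.1, 112.4, 178.8]
orientation: [-0.7, 0.7, -0.097, 0.097]
contact_force: [-0.0, -0.5, -0.3]
grip_width: 43.9
```

```bash
python3 - <<'E'
from h import *
c=camera("wrist"); cv2.imwrite("pics/w3.png",c["img"]); print(psi(),state()["time"],state()["grip_width"])
np.save("w3.npy",c,allow_pickle=True)
E
```

```text
(array([510.8, 111.6, 178.5]), np.float64(-15.87), array([-5.e-04, -4.e-04, -1.e+00])) 5.65 43.74683887358284
```

View pics/w3.png

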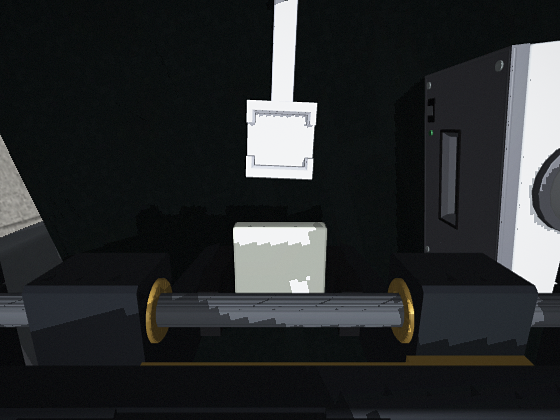

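```bash
python3 - <<'E'
from h import *
c=np.load("w3.npy",allow_pickle=True).item()
crop(c["img"],230,85,335,195,5.4,"w3c.png")
def wp(p,z=14): return onz(c,p,z)[:2]
im=c["img"]; g=im.min(2)
m=(g>110).astype(np.uint8)[60:200,230:335]
k,_=cv2.findContours(m,0,cv2.CHAIN_APPROX_NONE); k=max(k,key=cv2.contourArea)[:,0]+[230,60]
# left side edge, right side edge, front edge
L=np.array([wp(p+[-.5,0]) for p in k if p[0]<252 and 108<p[1]<172]); Rr=np.array([wp(p+[.5,0]) for p in k if p[0]>306 and 108<p[1]<172])
F=np.array([wp(p+[0,.5]) for p in k if 252<p[0]<306 and p[1]>172]); B=np.array([wp(p+[0,-.5]) for p in k if (253<p[0]<268 or 300<p[0]<310) and 95<p[1]<106])
St=[np.array([wp(p,10) for p in k if 62<p[1]<95 and s(p[0])]) for s in (lambda x:x<283,lambda x:x>283)]
def line(P,n):
    v=cv2.fitLine(P.astype(np.float32),cv2.DIST_HUBER,0,.01,.01).ravel(); print(n,len(P),np.degrees(np.arctan2(v[1],v[0])).round(2),v[2:].round(1)); return v
l=line(L,"L");r=line(Rr,"R");f=line(F,"F");b=line(B,"B");line(St[0],"stemL");line(St[1],"stemR")
def inter(a,b):
    t=np.linalg.solve(np.stack([a[:2],-b[:2]],1),b[2:]-a[2:]); return a[2:]+t[0]*a[:2]
cs=[inter(l,f),inter(r,f),inter(r,b),inter(l,b)]; print(np.round(cs,1),"centre",np.mean(cs,0).round(1))
for i in range(4): print(np.linalg.norm(cs[i]-cs[(i+1)%4]).round(1))
# project corners
E
```

```text
(594, 567, 3)
L 63 71.48 [498.3 176.4]
R 63 71.3 [554.8 153. ]
F 53 -18.16 [516.3 131.4]
B 23 -18.18 [541.7 195.1]
stemL 32 73.8 [534.5 218. ]
stemR 32 70.99 [551.7 211. ]
[[486.6 141.2]
 [544.4 122.2]
 [566.3 187. ]
 [508.3 206. ]] centre [526.4 164.1]
60.9
68.4
61.1
68.4
```

View pics/w3c.png

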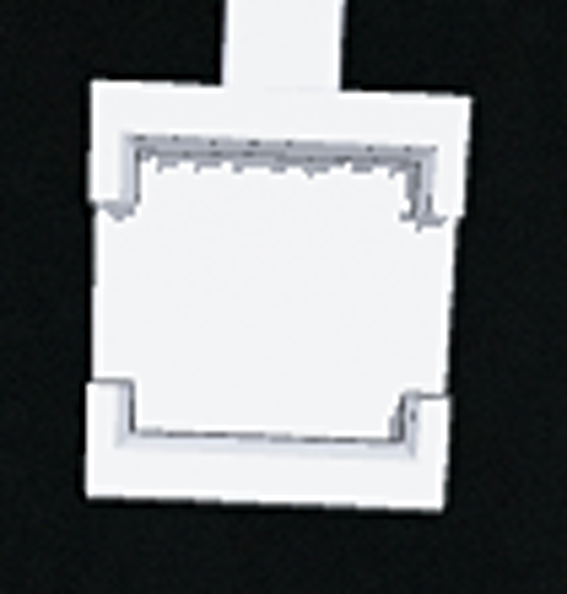

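```bash
python3 - <<'E'
from h import *
c=np.load("w3.npy",allow_pickle=True).item()
g=c["img"].min(2).astype(int)
for u in (245,265,280,300,315): print(u,g[216:232,u])
print(g[250,225:240],g[250,318:335]); print(g[280,225:240],g[280,318:335])
p=np.array([510.8,111.6,178.5]); Ro=tool()[1]
for x,y,z in [(0,9.6,22),(-22,9.6,22),(22,9.6,22),(-22,9.6,0),(22,9.6,0),(0,9.6,-22),(-22,19.6,22)]: print((x,y,z),proj(c,p+Ro@np.array([x,y,z])).round(1))
def wp(p,z=14): return onz(c,p,z)[:2]
m=(g>110).astype(np.uint8)[60:200,230:335]
k,_=cv2.findContours(m,0,cv2.CHAIN_APPROX_NONE); k=max(k,key=cv2.contourArea)[:,0]+[230,60]
for rows in ((102,121),(158,176)):
  L=np.array([wp(p+[-.5,0]) for p in k if p[0]<256 and rows[0]<p[1]<rows[1]]); Rr=np.array([wp(p+[.5,0]) for p in k if p[0]>306 and rows[0]<p[1]<rows[1]])
  a=np.radians(-18.2); ey=np.array([np.cos(a),np.sin(a)]); print((L@ey).mean(),(Rr@ey).mean(),((L@ey).mean()+(Rr@ey).mean())/2, np.array([526.4,164.1])@ey)
E
```

```text
245 [ 11   4   8   8   7   0 103 109 111 112 126 227 243 244 243 243]
265 [  8   5  10   9   4   1 103 108 113 115 127 223 244 244 243 243]
280 [  7   7   9   8   4   0 101 108 111 117 128 217 243 244 243 243]
300 [  6   4   6   4   8   0 104 111 113 121 127 217 243 243 243 243]
315 [  9   5   7  11   5   0  84  88  90  95  93 136 249 254 190 172]
[ 11  11  12   7  13  12  12   6  31 161 169 178 175 176 176] [175 175 175 175 176 176 164 152  32   7  11   7   9  11  12  10  11]
[  9  10   8  11   8   6   8   6   3  11 173 166 176 174 174] [173 174 175 174 176 159 153  21   7   7   7   9  10  13  14  11  11]
(0, 9.6, 22) [279.  227.2]
(-22, 9.6, 22) [231.1 227.2]
(22, 9.6, 22) [326.8 227.2]
(-22, 9.6, 0) [232.9 271.1]
(22, 9.6, 0) [325.1 271.1]
(0, 9.6, -22) [279.  311.9]
(-22, 19.6, 22) [234.1 220.9]
417.81943251609096 479.72013997669626 448.7697862463936 448.8111277947197
417.98495727726686 479.8844862111061 448.9347217441865 448.8111277947197
```

```bash
python3 - <<'E'
from h import *
print(psi())
plan([526.4,164.1,42],None,-18.2,8)
E
```

```text
(array([510.8, 111.6, 178.5]), np.float64(-15.87), array([-5.e-04, -4.e-04, -1.e+00]))
8 slide [-0.001, 0.569, 0.228] twist [0.001, 0.051, -0.0]
```

Request:
step_arm(rows=[{"jaw": 0.4, "slide": [0, 0.569, 0.228], "twist": [0, 0.051, 0]}, {"jaw": 0.4, "slide": [0, 0.569, 0.228], "twist": [0, 0.051, 0]}, {"jaw": 0.4, "slide": [0, 0.569, 0.228], "twist": [0, 0.051, 0]}, {"jaw": 0.4, "slide": [0, 0.569, 0.228], "twist": [0, 0.051, 0]}, {"jaw": 0.4, "slide": [0, 0.569, 0.228], "twist": [0, 0.051, 0]}, {"jaw": 0.4, "slide": [0, 0.569, 0.228], "twist": [0, 0.051, 0]}, {"jaw": 0.4, "slide": [0, 0.569, 0.228], "twist": [0, 0.051, 0]}, {"jaw": 0.4, "slide": [0, 0.569, 0.228], "twist": [0, 0.051, 0]}, {"jaw": 0.4, "slide": [0, 0, 0], "twist": [0, 0, 0]}, {"jaw": 0.4, "slide": [0, 0, 0], "twist": [0, 0, 0]}, {"jaw": 0.4, "slide": [0, 0, 0], "twist": [0, 0, 0]}])

```text
time: 6.57
eef_pos: [527.5, 163.1, 42.6]
orientation: [-0.698, 0.698, -0.112, 0.113]
contact_force: [-0.5, -0.1, 0.5]
grip_width: 43.8
```

```bash
python3 - <<'E'
from h import *
c=camera("wrist"); cv2.imwrite("pics/w4.png",c["img"])
np.save("w4.npy",c,allow_pickle=True)
crop(c["img"],200,150,360,310,3.7,"w4c.png")
P=[psi()]
for i in range(4):
    camera("wrist"); P.append(psi())
for q in P: print(q)
print(state()["contact_force"],state()["time"])
E
```

```text
(592, 592, 3)
(array([527.9, 163.2,  43. ]), np.float64(-18.33), array([ 0.0015, -0.    , -1.    ]))
(array([528. , 163.4,  43.2]), np.float64(-18.33), array([ 0.002,  0.   , -1.   ]))
(array([528. , 163.5,  43.2]), np.float64(-18.33), array([ 2.1e-03,  1.0e-04, -1.0e+00]))
(array([528. , 163.6,  43.1]), np.float64(-18.32), array([ 2.e-03,  1.e-04, -1.e+00]))
(array([527.8, 163.7,  42.9]), np.float64(-18.32), array([ 1.7e-03,  1.0e-04, -1.0e+00]))
[ 0.25333603  0.18318933 -0.71130791] 6.8167
```

View pics/w4.png

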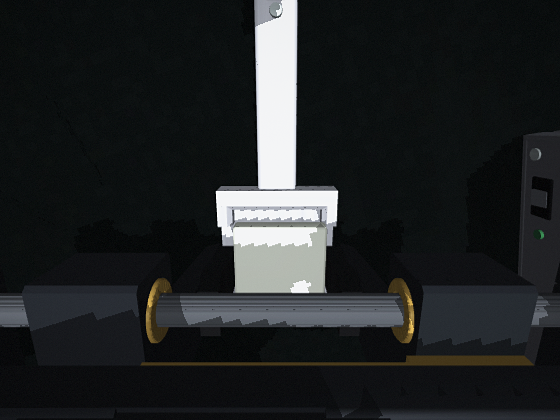

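```bash
python3 - <<'E'
from h import *
c=np.load("w4.npy",allow_pickle=True).item(); g=c["img"].min(2).astype(float)
def edges(r,lo,hi,th):
    a=g[r,lo:hi]; i=np.where(a>th)[0]; l,h=i[0],i[-1]
    return lo+l-0.5*1 , lo+h+0.5
for r in (30,60,90,120,150,175,190,194,198,202,206,210): print(r,edges(r,200,360,100))
for r in (250,260,280): print("tile",r,edges(r,200,360,100))
# tool frame via nominal camera offset
o=np.array([-0.17,-128.53,65.78]); M=np.array([[1,-.001,0],[0,-.256,.967],[-.001,-.967,-.256]]); K=c["intrinsics"]
def onplane(uv,y):
    d=M@np.linalg.inv(K)@[uv[0],uv[1],1.]; return o+d*(y-o[1])/d[1]
for r in (30,90,150,175): 
    l,h=edges(r,200,360,100); print(r,onplane((l,r),43-10).round(2),onplane((h,r),43-10).round(2))
for r in (190,194,198,202,206,210):
    l,h=edges(r,200,360,100); print(r,onplane((l,r),43-14).round(2),onplane((h,r),43-14).round(2))
print(g[178:240,228]);print(g[178:240,332])
E
```

```text
30 (np.float64(254.5), np.float64(296.5))
60 (np.float64(255.5), np.float64(296.5))
90 (np.float64(255.5), np.float64(296.5))
120 (np.float64(256.5), np.float64(295.5))
150 (np.float64(256.5), np.float64(295.5))
175 (np.float64(257.5), np.float64(295.5))
190 (np.float64(281.5), np.float64(337.5))
194 (np.float64(215.5), np.float64(337.5))
198 (np.float64(215.5), np.float64(337.5))
202 (np.float64(215.5), np.float64(337.5))
206 (np.float64(215.5), np.float64(336.5))
210 (np.float64(216.5), np.float64(336.5))
tile 250 (np.float64(233.5), np.float64(325.5))
tile 260 (np.float64(233.5), np.float64(325.5))
tile 280 (np.float64(234.5), np.float64(324.5))
30 [-11.59  33.   108.8 ] [  7.69  33.   108.78]
90 [-11.66  33.    82.92] [ 8.02 33.   82.9 ]
150 [-11.73  33.    54.57] [ 7.88 33.   54.55]
175 [-11.47  33.    41.94] [ 8.03 33.   41.92]
190 [ 0.82 29.   34.88] [29.19 29.   34.86]
194 [-32.71  29.    32.85] [29.28 29.   32.79]
198 [-32.82  29.    30.77] [29.38 29.   30.71]
202 [-32.93  29.    28.67] [29.48 29.   28.61]
206 [-33.05  29.    26.56] [29.06 29.   26.5 ]
210 [-32.64  29.    24.44] [29.15 29.   24.38]
[ 10.  11.  10.  13.  12.  10.  13.   5. 103. 104. 105.  77.  87. 251.
 247. 244. 244. 243. 243. 243. 244. 244. 244. 244. 244. 244. 245. 248.
 203. 179. 205. 208. 205. 204. 203. 205. 203. 205. 204. 202. 204. 204.
 203. 204. 204. 206. 206. 203. 228. 245. 245. 244. 244. 244. 244. 244.
 244. 245. 251. 176. 160. 160.]
[ 12.   7.  12.  12.  10.   9.  14.  20. 101. 102.  98.  96. 134. 249.
 246. 244. 243. 244. 244. 242. 242. 242. 242. 242. 243. 243. 244. 244.
 242. 242. 243. 242. 242. 242. 242. 242. 242. 241. 241. 241. 241. 241.
 241. 245. 173. 150. 152. 154. 160. 167. 172. 173. 131. 127. 125. 125.
 125. 127. 127.  87.  82.  82.]
```

View pics/w4c.png

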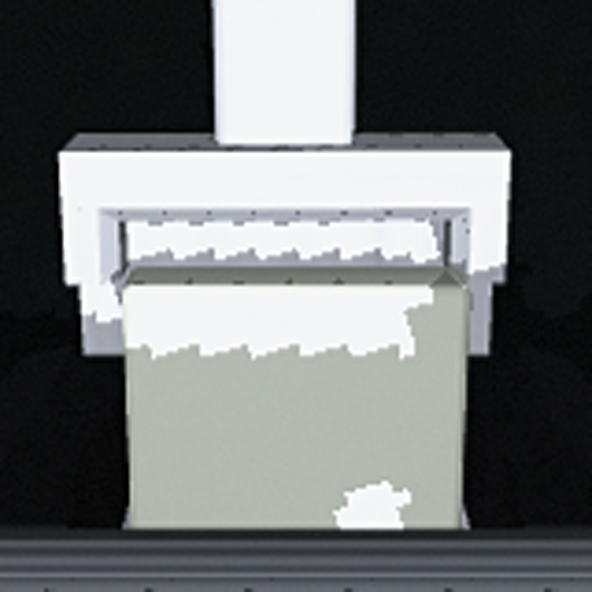

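Request:
step_arm(rows=[{"jaw": 0.4, "slide": [-0.058, 0, 0.015], "twist": [0, 0, 0]}, {"jaw": 0.4, "slide": [0, 0.1, 0], "twist": [0, 0, 0]}, {"jaw": 0.4, "slide": [0, 0.1, 0], "twist": [0, 0, 0]}, {"jaw": 0.4, "slide": [0, 0, 0], "twist": [0, 0, 0]}, {"jaw": 0.4, "slide": [0, 0, 0], "twist": [0, 0, 0]}, {"jaw": 0.4, "slide": [0, 0, 0], "twist": [0, 0, 0]}])

```text
time: 7.32
eef_pos: [525.6, 165.0, 35.7]
orientation: [-0.698, 0.698, -0.113, 0.112]
contact_force: [0.0, 0.8, -0.6]
grip_width: 44.4
```

```bash
python3 - <<'E'
from h import *
c=camera("wrist")
np.save("w5.npy",c,allow_pickle=True)
crop(c["img"],200,150,360,310,3.7,"w5c.png")
for i in range(3):
    print(psi(),state()["contact_force"]);camera("wrist"); 
g=c["img"].min(2).astype(float)
def edges(r,lo,hi,th):
    a=g[r,lo:hi]; i=np.where(a>th)[0]; l,h=i[0],i[-1]
    return lo+l-0.5*1 , lo+h+0.5
for r in (30,60,90,120,150,175,190,194,198,202,206,210,215,220): print(r,edges(r,200,360,100))
for r in (250,260,280): print("tile",r,edges(r,200,360,100))
E
```

```text
(592, 592, 3)
(array([525.6, 165. ,  35.7]), np.float64(-18.3), array([-2.e-04, -0.e+00, -1.e+00])) [ 0.54005816 -0.02772767 -0.70265649]
(array([525.7, 164.9,  35.8]), np.float64(-18.3), array([ 0., -0., -1.])) [-1.02854775 -0.23882979 -0.90081884]
(array([525.8, 165. ,  35.9]), np.float64(-18.3), array([ 1.e-04, -0.e+00, -1.e+00])) [-0.54343061 -0.62791012  0.49371539]
30 (np.float64(258.5), np.float64(302.5))
60 (np.float64(259.5), np.float64(302.5))
90 (np.float64(259.5), np.float64(302.5))
120 (np.float64(260.5), np.float64(301.5))
150 (np.float64(260.5), np.float64(301.5))
175 (np.float64(261.5), np.float64(300.5))
190 (np.float64(261.5), np.float64(300.5))
194 (np.float64(220.5), np.float64(299.5))
198 (np.float64(217.5), np.float64(344.5))
202 (np.float64(217.5), np.float64(344.5))
206 (np.float64(217.5), np.float64(344.5))
210 (np.float64(218.5), np.float64(344.5))
215 (np.float64(218.5), np.float64(343.5))
220 (np.float64(218.5), np.float64(343.5))
tile 250 (np.float64(233.5), np.float64(325.5))
tile 260 (np.float64(233.5), np.float64(325.5))
tile 280 (np.float64(234.5), np.float64(324.5))
```

View pics/w5c.png

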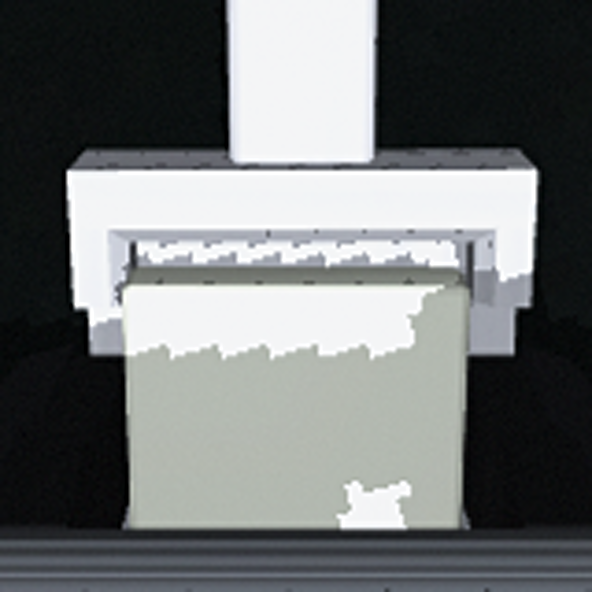

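```bash
python3 - <<'E'
from h import *
c=np.load("w5.npy",allow_pickle=True).item(); g=c["img"].min(2).astype(float)
print(g[188:202,228],g[188:202,335])
o=np.array([-0.17,-128.53,65.78]); M=np.array([[1,-.001,0],[0,-.256,.967],[-.001,-.967,-.256]]); K=c["intrinsics"]
for r in (195.5,196.5,197.5):
    d=M@np.linalg.inv(K)@[280,r,1.]; print(r,o+d*(21.8-o[1])/d[1])
print(proj(c,onz(c,(281,196),14)), onz(c,(281,196),14))
E
```

```text
[ 11.   4.  48. 103. 104. 104. 102.  91. 225. 246. 244. 243. 243. 242.] [ 15.   7.  76.  81.  98. 101.  96.  86. 251. 247. 245. 244. 244. 243.]
195.5 [ 0.05262066 21.8        33.58025063]
196.5 [ 0.05231894 21.8        33.08369179]
197.5 [ 0.05201671 21.8        32.58631043]
[281. 196.] [536.86484285 196.26977242  14.        ]
```

Request:
step_arm(rows=[{"jaw": 0.4, "slide": [0.02, 0.05, -0.01], "twist": [0, 0, 0]}, {"jaw": 0.4, "slide": [0, 0.08, 0], "twist": [0, 0, 0]}, {"jaw": 0.4, "slide": [0, 0.08, 0], "twist": [0, 0, 0]}, {"jaw": 0.4, "slide": [0, 0.08, 0], "twist": [0, 0, 0]}, {"jaw": 0.4, "slide": [0, 0.08, 0], "twist": [0, 0, 0]}, {"jaw": 0.4, "slide": [0, 0, 0], "twist": [0, 0, 0]}, {"jaw": 0.4, "slide": [0, 0, 0], "twist": [0, 0, 0]}, {"jaw": 0.4, "slide": [0, 0, 0], "twist": [0, 0, 0]}])

```text
time: 8.18
eef_pos: [526.2, 164.5, 24.7]
orientation: [-0.698, 0.698, -0.112, 0.112]
contact_force: [-0.3, -0.4, -0.7]
grip_width: 43.9
```

```bash
python3 - <<'E'
from h import *
c=camera("wrist")
cv2.imwrite("pics/w6.png",c["img"]);crop(c["img"],200,150,360,310,3.7,"w6c.png")
for i in range(3):
    print(psi(),state()["contact_force"],state()["grip_width"]);camera("wrist"); 
E
```

```text
(592, 592, 3)
(array([526.3, 164.5,  24.8]), np.float64(-18.3), array([ 2.e-04,  0.e+00, -1.e+00])) [ 0.42698159 -0.34862676 -0.19790052] 43.722718482878435
(array([526.3, 164.5,  24.9]), np.float64(-18.3), array([ 2.e-04,  0.e+00, -1.e+00])) [ 0.49772857 -0.4488717  -0.08094797] 43.43824608893912
(array([526.3, 164.5,  24.9]), np.float64(-18.3), array([ 3.e-04,  0.e+00, -1.e+00])) [ 1.46977442  0.74713208 -0.73776577] 43.443794458300054
```

View pics/w6c.png

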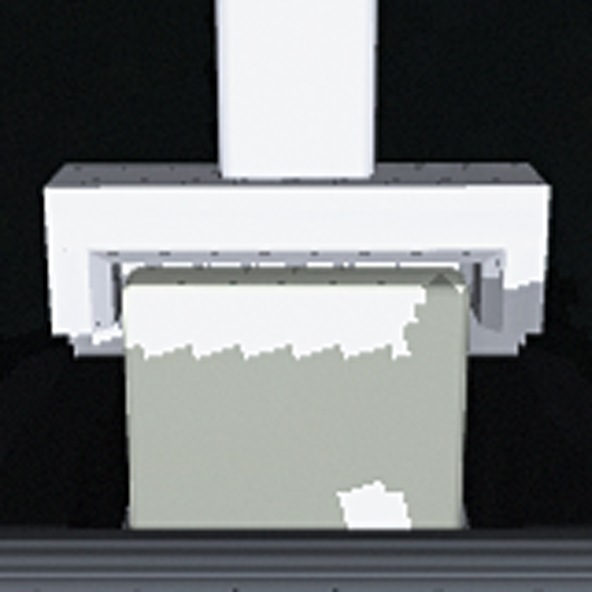

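Request:
step_arm(rows=[{"jaw": 0.4, "slide": [0, 0.035, 0], "twist": [0, 0, 0]}, {"jaw": 0.4, "slide": [0, 0, 0], "twist": [0, 0, 0]}, {"jaw": 0.4, "slide": [0, 0, 0], "twist": [0, 0, 0]}, {"jaw": 0.6, "slide": [0, 0, 0], "twist": [0, 0, 0]}, {"jaw": 0.7, "slide": [0, 0, 0], "twist": [0, 0, 0]}, {"jaw": 0.7, "slide": [0, 0, 0], "twist": [0, 0, 0]}, {"jaw": 0.7, "slide": [0, 0, 0], "twist": [0, 0, 0]}, {"jaw": 0.7, "slide": [0, 0, 0], "twist": [0, 0, 0]}, {"jaw": 0.7, "slide": [0, 0, 0], "twist": [0, 0, 0]}, {"jaw": 0.7, "slide": [0, 0, 0], "twist": [0, 0, 0]}, {"jaw": 0.7, "slide": [0, -0.1, 0], "twist": [0, 0, 0]}, {"jaw": 0.7, "slide": [0, -0.4, 0], "twist": [0, 0, 0]}, {"jaw": 0.7, "slide": [0, -0.9, 0], "twist": [0, 0, 0]}, {"jaw": 0.7, "slide": [0, -1, 0], "twist": [0, 0, 0]}, {"jaw": 0.7, "slide": [0, -1, 0], "twist": [0, 0, 0]}, {"jaw": 0.7, "slide": [0, -1, 0], "twist": [0, 0, 0]}, {"jaw": 0.7, "slide": [0, 0, 0], "twist": [0, 0, 0]}])

```text
time: 9.8
eef_pos: [530.2, 165.0, 163.4]
orientation: [0.699, -0.697, 0.108, -0.116]
contact_force: [0.3, 0.7, 0.1]
grip_width: 61.8
```

```bash
python3 - <<'E'
from h import *
c=camera("wrist")
np.save("w7.npy",c,allow_pickle=True)
cv2.imwrite("pics/w7.png",c["img"])
print(psi(),state()["contact_force"],state()["grip_width"])
E
```

```text
(array([528.9, 164.8, 160.6]), np.float64(-18.29), array([ 8.6e-03,  8.0e-04, -1.0e+00])) [ 0.20006114  0.17092804 -0.25950434] 61.86913898825355
```

View pics/w7.png

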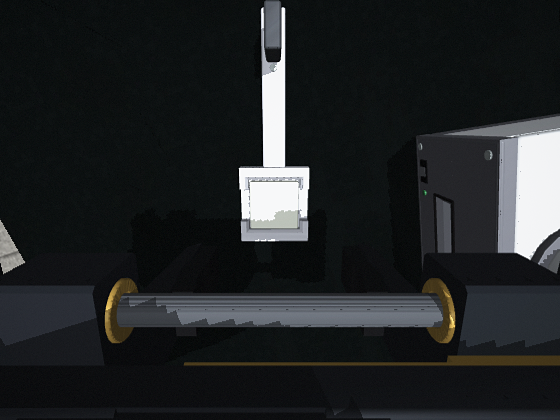

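```bash
python3 - <<'E'
from h import *
c=np.load("w7.npy",allow_pickle=True).item()
crop(c["img"],225,155,325,250,6,"w7c.png")
E
```

```text
(570, 600, 3)
```

View pics/w7c.png

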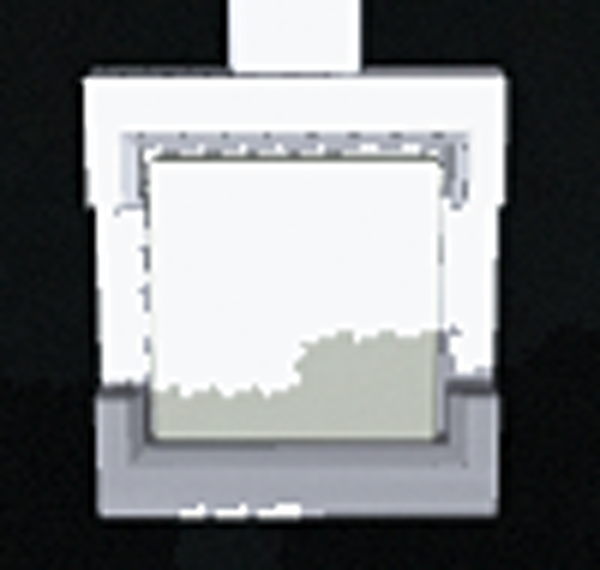

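```bash
python3 - <<'E'
from h import *
print(psi())
plan([640,30,290],None,-18,8)
E
```

```text
(array([528.9, 164.8, 160.6]), np.float64(-18.29), array([ 8.6e-03,  8.0e-04, -1.0e+00]))
8 slide [0.617, -0.537, -0.388] twist [-0.004, -0.006, 0.01]
```

Request:
step_arm(rows=[{"jaw": 0.7, "slide": [0.2, -1, -0.1], "twist": [0, 0, 0]}, {"jaw": 0.7, "slide": [0.4, -0.9, -0.2], "twist": [0, 0, 0]}, {"jaw": 0.7, "slide": [0.6, -0.6, -0.4], "twist": [0, 0, 0]}, {"jaw": 0.7, "slide": [0.7, -0.5, -0.4], "twist": [0, 0, 0]}, {"jaw": 0.7, "slide": [0.7, -0.5, -0.4], "twist": [0, 0, 0]}, {"jaw": 0.7, "slide": [0.7, -0.4, -0.4], "twist": [0, 0, 0]}, {"jaw": 0.7, "slide": [0.8, -0.3, -0.6], "twist": [0, 0, 0]}, {"jaw": 0.7, "slide": [0.8, -0.1, -0.6], "twist": [0, 0, 0]}, {"jaw": 0.7, "slide": [0, 0, 0], "twist": [0, 0, 0]}, {"jaw": 0.7, "slide": [0, 0, 0], "twist": [0, 0, 0]}, {"jaw": 0.7, "slide": [0, 0, 0], "twist": [0, 0, 0]}, {"jaw": 0.7, "slide": [0, 0, 0], "twist": [0, 0, 0]}])

```text
time: 10.85
eef_pos: [635.5, 31.0, 283.7]
orientation: [0.698, -0.698, 0.113, -0.111]
contact_force: [0.5, 0.1, -0.5]
grip_width: 61.8
```

```bash
python3 - <<'E'
from h import *
c=camera("wrist")
np.save("w8.npy",c,allow_pickle=True)
cv2.imwrite("pics/w8.png",c["img"])
print(psi(),state()["contact_force"],state()["grip_width"])
E
```

```text
(array([635.6,  31.2, 284. ]), np.float64(-18.23), array([-1.5e-03,  4.0e-04, -1.0e+00])) [-0.21416473  0.68130489  0.85535259] 61.49091047076429
```

View pics/w8.png

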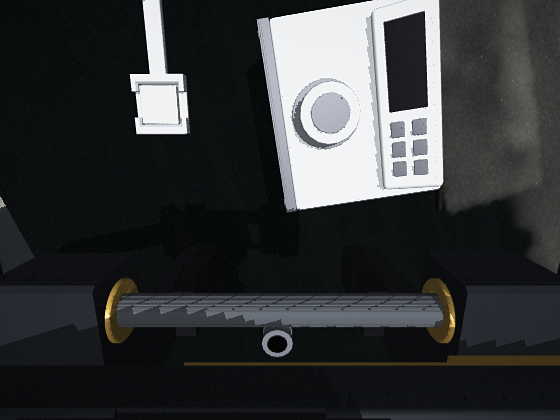

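```bash
python3 - <<'E'
from h import *
c=np.load("w8.npy",allow_pickle=True).item()
crop(c["img"],250,5,350,105,6,"w8a.png"); crop(c["img"],255,140,355,220,6,"w8b.png")
E
```

```text
(600, 600, 3)
(480, 600, 3)
```

View pics/w8a.png

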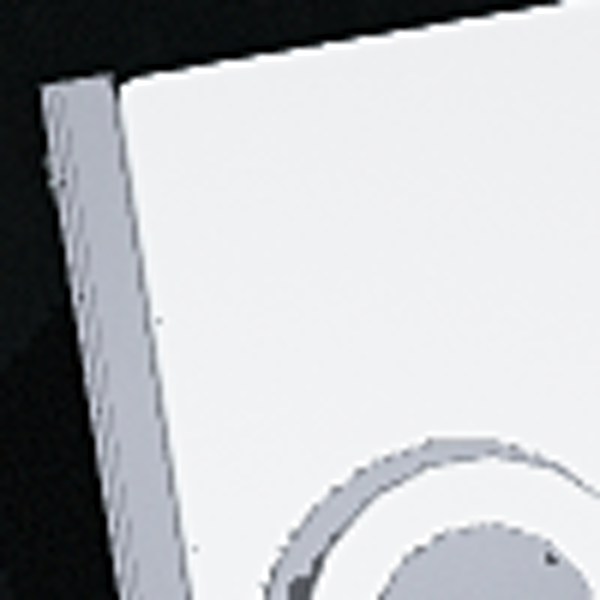

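View pics/w8b.png

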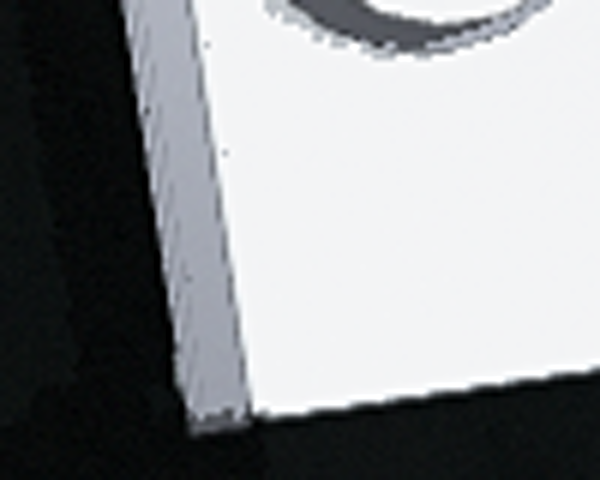

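```bash
python3 - <<'E'
from h import *
c=np.load("w8.npy",allow_pickle=True).item(); g=c["img"].min(2).astype(float)
E=[];E2=[]
for r in range(24,206,2):
    row=g[r,245:310]; i=np.where(row>90)[0][0]; t=(90-row[i-1])/(row[i]-row[i-1]); E.append((245+i-1+t,r))
    j=np.where(row>222)[0][0]; 
E=np.array(E)
for z in (115,):
    P=np.array([onz(c,e,z)[:2] for e in E]).astype(np.float32)
    v=cv2.fitLine(P,cv2.DIST_HUBER,0,.01,.01).ravel(); res=(P-v[2:])@[-v[1],v[0]]
    d=v[:2]*np.sign(v[1]); print(z,"front edge dir",np.degrees(np.arctan2(d[1],d[0])),res.std(), res[[0,20,45,70,-1]])
    A=onz(c,(256.8,19.0),z)[:2];B=onz(c,(286.5,210.3),z)[:2]; sa,sb=(A-v[2:])@d,(B-v[2:])@d
    print(A,B,sa-sb,"mid",v[2:]+d*(sa+sb)/2)
    # whole box corners: right edges
    print(onz(c,(442,187),z),onz(c,(435,1),z))
# sensor head top z=147 circle?
E
```

```text
115 front edge dir 80.55642 0.1465376 [ 0.02689219 -0.18351334  0.0451548   0.09256143  0.2606907 ]
[665.37662851 182.42800366] [637.85139264  16.82964986] 167.87035025456743 mid [651.01006893  99.72928034]
[785.70987644  -7.77674338 115.        ] [809.68436182 148.63284053 115.        ]
```

```bash
python3 - <<'E'
from h import *
plan([553,245,150],None,-18.2,10)
E
```

```text
10 slide [-0.484, 0.447, 0.591] twist [0.0, -0.001, -0.002]
```

Request:
step_arm(rows=[{"jaw": 0.7, "slide": [-0.484, 0.2, 0.591], "twist": [0, 0, 0]}, {"jaw": 0.7, "slide": [-0.484, 0.2, 0.591], "twist": [0, 0, 0]}, {"jaw": 0.7, "slide": [-0.484, 0.4, 0.591], "twist": [0, 0, 0]}, {"jaw": 0.7, "slide": [-0.484, 0.4, 0.591], "twist": [0, 0, 0]}, {"jaw": 0.7, "slide": [-0.484, 0.4, 0.591], "twist": [0, 0, 0]}, {"jaw": 0.7, "slide": [-0.484, 0.4, 0.591], "twist": [0, 0, 0]}, {"jaw": 0.7, "slide": [-0.484, 0.5, 0.591], "twist": [0, 0, 0]}, {"jaw": 0.7, "slide": [-0.484, 0.5, 0.591], "twist": [0, 0, 0]}, {"jaw": 0.7, "slide": [-0.484, 0.7, 0.591], "twist": [0, 0, 0]}, {"jaw": 0.7, "slide": [-0.484, 0.7, 0.591], "twist": [0, 0, 0]}, {"jaw": 0.7, "slide": [0, 0, 0], "twist": [0, 0, 0]}, {"jaw": 0.7, "slide": [0, 0, 0], "twist": [0, 0, 0]}, {"jaw": 0.7, "slide": [0, 0, 0], "twist": [0, 0, 0]}, {"jaw": 0.7, "slide": [0, 0, 0], "twist": [0, 0, 0]}])

```text
time: 12.07
eef_pos: [555.4, 243.6, 154.2]
orientation: [0.698, -0.698, 0.112, -0.113]
contact_force: [-0.2, -0.3, -0.1]
grip_width: 62.0
```

```bash
python3 - <<'E'
from h import *
c=camera("wrist")
np.save("w9.npy",c,allow_pickle=True)
cv2.imwrite("pics/w9.png",c["img"])
print(psi(),state()["contact_force"],state()["grip_width"])
E
```

```text
(array([555.5, 243.4, 154.2]), np.float64(-18.35), array([ 2.6e-03,  4.0e-04, -1.0e+00])) [-0.40404217 -0.07623135  0.91946109] 61.837171944615505
```

View pics/w9.png

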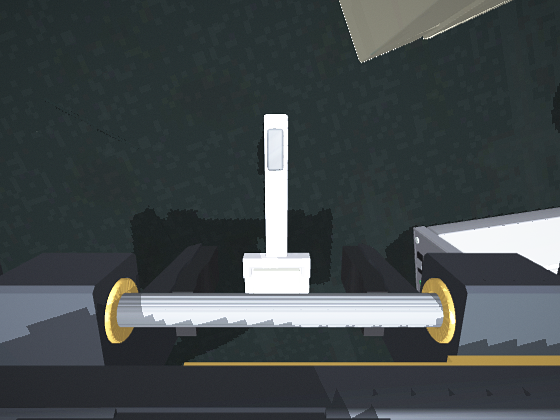

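```bash
python3 - <<'E'
from h import *
c=np.load("w9.npy",allow_pickle=True).item(); g=c["img"].min(2).astype(float)
print(g[150,258:294]); print(g[122:178,275])
crop(c["img"],240,100,310,270,3.5,"w9c.png")
E
```

```text
[ 29.  31.  29.  28.  28.  13. 191. 255. 255. 167. 194. 231. 230. 231.
 232. 229. 231. 232. 232. 235. 235. 234. 237. 222. 182. 225. 255. 255.
 255. 251.  56.  40.  40.  42.  40.  41.]
[255. 255. 255. 255. 255. 255. 192. 193. 225. 232. 232. 231. 230. 232.
 232. 233. 234. 235. 235. 234. 233. 233. 233. 233. 234. 234. 233. 232.
 232. 233. 233. 233. 234. 232. 229. 228. 228. 227. 227. 227. 225. 225.
 226. 226. 228. 229. 227. 183. 155. 255. 255. 255. 255. 255. 255. 255.]
(595, 245, 3)
```

View pics/w9c.png

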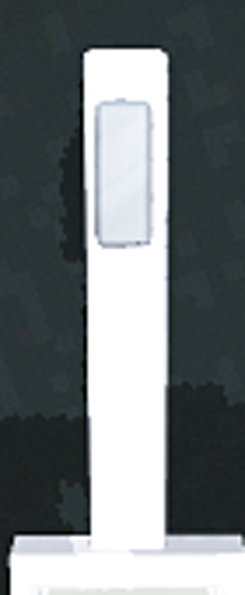

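```bash
python3 - <<'E'
from h import *
c=np.load("w9.npy",allow_pickle=True).item()
a,b=onz(c,(274.8,127.6),56),onz(c,(274.8,170),56); l,r=onz(c,(266.6,149),56),onz(c,(282.9,149),56)
print(a,b,np.linalg.norm(a-b),np.linalg.norm(l-r),"mid",(a+b)/2)
# stem direction in world at z=10
g=c["img"].min(2)
L=[];Q=[]
for v in list(range(118,125))+list(range(176,250,4)):
    i=np.where(g[v,250:300]>120)[0]; L.append(onz(c,(250+i[0]-.5,v),10)[:2]);Q.append(onz(c,(250+i[-1]+.5,v),10)[:2])
M=(np.array(L)+np.array(Q))/2; v=cv2.fitLine(M.astype(np.float32),1,0,.01,.01).ravel(); print("stem",np.degrees(np.arctan2(v[1],v[0])),v[2:],np.linalg.norm(L[0]-Q[0]))
h=np.array([568.6,292.3]); 
E
```

```text
[573.25471229 306.51396444  56.        ] [563.8766563  278.60951538  56.        ] 29.43817609415072 11.505013852902065 mid [568.56568429 292.56173991  56.        ]
stem 71.719864 [569.5556 295.0798] 19.88500223515033
```

```bash
python3 - <<'E'
from h import *
c=np.load("w9.npy",allow_pickle=True).item()
for z in (0,100,250): print([onz(c,p,z).round(0)[:2] for p in ((360,62),(340,0),(425,40))])
print(psi()); plan([568.5,292.4,75],None,-18.25,6)
E
```

```text
[array([656., 334.]), array([652., 383.]), array([710., 333.])]
[array([628., 324.]), array([625., 356.]), array([663., 324.])]
[array([585., 309.]), array([585., 315.]), array([591., 309.])]
(array([555.5, 243.4, 154.2]), np.float64(-18.35), array([ 2.6e-03,  4.0e-04, -1.0e+00]))
6 slide [-0.018, 0.44, 0.281] twist [-0.002, -0.003, 0.004]
```

Request:
step_arm(rows=[{"jaw": 0.5, "slide": [-0.018, 0.44, 0.281], "twist": [0, 0, 0]}, {"jaw": 0.5, "slide": [-0.018, 0.44, 0.281], "twist": [0, 0, 0]}, {"jaw": 0.5, "slide": [-0.018, 0.44, 0.281], "twist": [0, 0, 0]}, {"jaw": 0.5, "slide": [-0.018, 0.44, 0.281], "twist": [0, 0, 0]}, {"jaw": 0.5, "slide": [-0.018, 0.44, 0.281], "twist": [0, 0, 0]}, {"jaw": 0.5, "slide": [-0.018, 0.44, 0.281], "twist": [0, 0, 0]}, {"jaw": 0.5, "slide": [0, 0, 0], "twist": [0, 0, 0]}, {"jaw": 0.5, "slide": [0, 0, 0], "twist": [0, 0, 0]}, {"jaw": 0.5, "slide": [0, 0, 0], "twist": [0, 0, 0]}])

```text
time: 12.87
eef_pos: [568.0, 292.4, 74.7]
orientation: [0.698, -0.698, 0.112, -0.113]
contact_force: [0.5, -0.7, -0.9]
grip_width: 43.8
```

```bash
python3 - <<'E'
from h import *
c=camera("wrist")
np.save("w10.npy",c,allow_pickle=True)
cv2.imwrite("pics/w10.png",c["img"])
print(psi(),state()["contact_force"],state()["grip_width"])
plan([568.5,292.4,38],None,-18.25,3)
E
```

```text
(array([568.2, 292.4,  75. ]), np.float64(-18.34), array([ 2.e-03,  4.e-04, -1.e+00])) [-0.13318106 -0.90810608 -0.93231452] 43.928950650700536
3 slide [0.003, 0.411, 0.0] twist [-0.003, -0.005, 0.006]
```

View pics/w10.png

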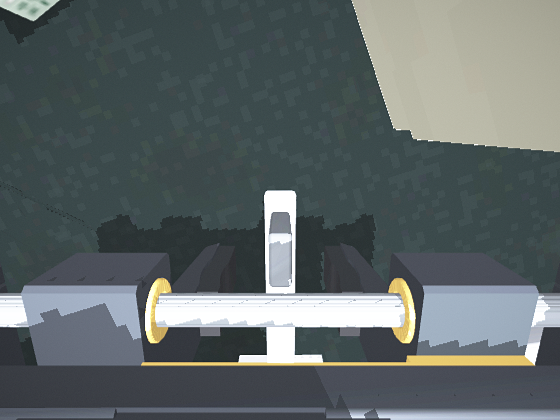

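Request:
step_arm(rows=[{"jaw": 0.5, "slide": [0.005, 0.411, 0], "twist": [0, 0, 0]}, {"jaw": 0.5, "slide": [0.005, 0.411, 0], "twist": [0, 0, 0]}, {"jaw": 0.5, "slide": [0, 0.411, 0], "twist": [0, 0, 0]}, {"jaw": 0.5, "slide": [0, 0, 0], "twist": [0, 0, 0]}, {"jaw": 0.5, "slide": [0, 0, 0], "twist": [0, 0, 0]}, {"jaw": 0, "slide": [0, 0, 0], "twist": [0, 0, 0]}, {"jaw": 0, "slide": [0, 0, 0], "twist": [0, 0, 0]}, {"jaw": 0, "slide": [0, 0, 0], "twist": [0, 0, 0]}, {"jaw": 0, "slide": [0, 0, 0], "twist": [0, 0, 0]}, {"jaw": 0, "slide": [0, 0, 0], "twist": [0, 0, 0]}, {"jaw": 0, "slide": [0, 0, 0], "twist": [0, 0, 0]}, {"jaw": 0, "slide": [0, 0, 0], "twist": [0, 0, 0]}, {"jaw": 0, "slide": [0, 0, 0], "twist": [0, 0, 0]}, {"jaw": 0, "slide": [0, 0, 0], "twist": [0, 0, 0]}, {"jaw": 0, "slide": [0, 0, 0], "twist": [0, 0, 0]}], force=55)

```text
time: 14.17
eef_pos: [567.8, 293.0, 37.0]
orientation: [0.698, -0.698, 0.112, -0.113]
contact_force: [-1.1, -0.2, 3.2]
grip_width: 11.3
```

```bash
python3 - <<'E'
from h import *
for i in range(3): print(psi(),state()["contact_force"],state()["grip_width"]); camera("wrist")
E
```

```text
(array([567.8, 293. ,  37. ]), np.float64(-18.3), array([ 8.e-04,  2.e-04, -1.e+00])) [-1.07300753 -0.15918532  3.16685962] 11.292342834652109
(array([567.8, 293. ,  37. ]), np.float64(-18.3), array([ 8.e-04,  2.e-04, -1.e+00])) [-0.19026628  0.23325107  4.4153217 ] 12.006031862473002
(array([567.8, 293. ,  37. ]), np.float64(-18.3), array([ 8.e-04,  2.e-04, -1.e+00])) [-0.92135846  0.06898077  4.45259542] 11.37651922236284
```

Request:
step_arm(rows=[{"jaw": 0, "slide": [0, -0.05, 0], "twist": [0, 0, 0]}, {"jaw": 0, "slide": [0, -0.1, 0], "twist": [0, 0, 0]}, {"jaw": 0, "slide": [0, -0.2, 0], "twist": [0, 0, 0]}, {"jaw": 0, "slide": [0, -0.3, 0], "twist": [0, 0, 0]}, {"jaw": 0, "slide": [0, -0.4, 0], "twist": [0, 0, 0]}, {"jaw": 0, "slide": [0, -0.4, 0], "twist": [0, 0, 0]}, {"jaw": 0, "slide": [0, -0.3, 0], "twist": [0, 0, 0]}, {"jaw": 0, "slide": [0, -0.2, 0], "twist": [0, 0, 0]}, {"jaw": 0, "slide": [0, 0, 0], "twist": [0, 0, 0]}, {"jaw": 0, "slide": [0, 0, 0], "twist": [0, 0, 0]}, {"jaw": 0, "slide": [0, 0, 0], "twist": [0, 0, 0]}])

```text
time: 15.23
eef_pos: [567.0, 292.7, 94.6]
orientation: [-0.698, 0.698, -0.113, 0.112]
contact_force: [0.4, -0.4, -2.9]
grip_width: 11.6
```

```bash
python3 - <<'E'
from h import *
c=camera("side"); d=camera("scene")
crop(c["img"],190,120,350,240,5,"s11.png"); crop(d["img"],180,130,340,250,5,"d11.png")
print(psi(),state()["contact_force"],state()["grip_width"])
plan([443.8,134.1,95],None,80.56,30)
E
```

```text
(600, 800, 3)
(600, 800, 3)
(array([566.8, 292.7,  94.1]), np.float64(-18.3), array([-1.5e-03, -4.0e-04, -1.0e+00])) [-0.1206308   0.3670984  -2.93129601] 11.72139369026717
30 slide [-0.234, -0.001, -0.098] twist [-0.0, -0.575, -0.001]
```

View pics/s11.png

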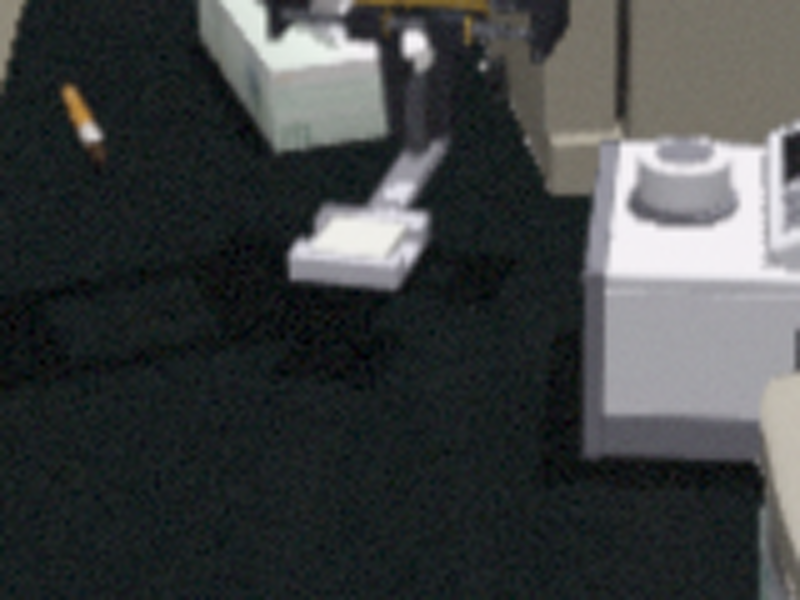

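View pics/d11.png

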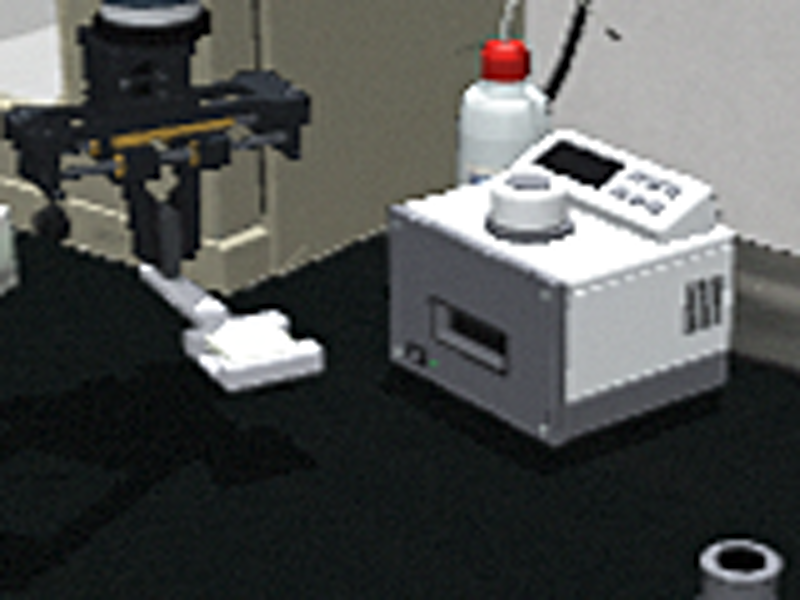

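```bash
python3 - <<'E'
from h import *
p,Ro=tool(); s=np.array([-.234,0,-.098])*30; w=np.array([0,-.0575,0])
n=np.array([.9865,-.164]);f=np.array([651,99.7])
for i in range(31):
    q=[p+Ro@np.array([x,0,-169]) for x in (-31,31)]
    if i%3==0: print(i,p.round(0)[:2],[ (((a[:2]-f)@n).round(0),a[:2].round(0)) for a in q])
    p=p+Ro@s; Ro=Ro@R.from_rotvec(w).as_matrix()
E
```

```text
0 [567. 293.] [(np.float64(-171.0), array([484., 142.])), (np.float64(-110.0), array([543., 122.]))]
3 [544. 290.] [(np.float64(-164.0), array([489., 127.])), (np.float64(-102.0), array([550., 118.]))]
6 [522. 283.] [(np.float64(-155.0), array([496., 113.])), (np.float64(-94.0), array([558., 115.]))]
9 [502. 272.] [(np.float64(-144.0), array([505., 100.])), (np.float64(-86.0), array([566., 113.]))]
12 [484. 258.] [(np.float64(-131.0), array([516.,  90.])), (np.float64(-78.0), array([574., 112.]))]
15 [469. 242.] [(np.float64(-117.0), array([529.,  81.])), (np.float64(-70.0), array([583., 113.]))]
18 [456. 222.] [(np.float64(-102.0), array([544.,  75.])), (np.float64(-62.0), array([591., 115.]))]
21 [447. 201.] [(np.float64(-86.0), array([559.,  71.])), (np.float64(-55.0), array([598., 119.]))]
24 [442. 179.] [(np.float64(-71.0), array([575.,  70.])), (np.float64(-50.0), array([605., 124.]))]
27 [441. 156.] [(np.float64(-55.0), array([590.,  71.])), (np.float64(-45.0), array([611., 130.]))]
30 [444. 134.] [(np.float64(-41.0), array([605.,  75.])), (np.float64(-41.0), array([615., 137.]))]
```

Clear path. I move it gently.

Request:
step_arm(rows=[{"jaw": 0, "slide": [-0.117, 0, -0.049], "twist": [0, -0.288, 0]}, {"jaw": 0, "slide": [-0.234, 0, -0.098], "twist": [0, -0.575, 0]}, {"jaw": 0, "slide": [-0.234, 0, -0.098], "twist": [0, -0.575, 0]}, {"jaw": 0, "slide": [-0.234, 0, -0.098], "twist": [0, -0.575, 0]}, {"jaw": 0, "slide": [-0.234, 0, -0.098], "twist": [0, -0.575, 0]}, {"jaw": 0, "slide": [-0.234, 0, -0.098], "twist": [0, -0.575, 0]}, {"jaw": 0, "slide": [-0.234, 0, -0.098], "twist": [0, -0.575, 0]}, {"jaw": 0, "slide": [-0.234, 0, -0.098], "twist": [0, -0.575, 0]}, {"jaw": 0, "slide": [-0.234, 0, -0.098], "twist": [0, -0.575, 0]}, {"jaw": 0, "slide": [-0.234, 0, -0.098], "twist": [0, -0.575, 0]}, {"jaw": 0, "slide": [-0.234, 0, -0.098], "twist": [0, -0.575, 0]}, {"jaw": 0, "slide": [-0.234, 0, -0.098], "twist": [0, -0.575, 0]}, {"jaw": 0, "slide": [-0.234, 0, -0.098], "twist": [0, -0.575, 0]}, {"jaw": 0, "slide": [-0.234, 0, -0.098], "twist": [0, -0.575, 0]}, {"jaw": 0, "slide": [-0.234, 0, -0.098], "twist": [0, -0.575, 0]}])

```text
time: 16.58
eef_pos: [470.8, 244.4, 94.4]
orientation: [0.684, -0.684, -0.18, 0.181]
contact_force: [0.4, 0.1, -2.4]
grip_width: 11.5
```

Request:
step_arm(rows=[{"jaw": 0, "slide": [-0.234, 0, -0.098], "twist": [0, -0.575, 0]}, {"jaw": 0, "slide": [-0.234, 0, -0.098], "twist": [0, -0.575, 0]}, {"jaw": 0, "slide": [-0.234, 0, -0.098], "twist": [0, -0.575, 0]}, {"jaw": 0, "slide": [-0.234, 0, -0.098], "twist": [0, -0.575, 0]}, {"jaw": 0, "slide": [-0.234, 0, -0.098], "twist": [0, -0.575, 0]}, {"jaw": 0, "slide": [-0.234, 0, -0.098], "twist": [0, -0.575, 0]}, {"jaw": 0, "slide": [-0.234, 0, -0.098], "twist": [0, -0.575, 0]}, {"jaw": 0, "slide": [-0.234, 0, -0.098], "twist": [0, -0.575, 0]}, {"jaw": 0, "slide": [-0.234, 0, -0.098], "twist": [0, -0.575, 0]}, {"jaw": 0, "slide": [-0.234, 0, -0.098], "twist": [0, -0.575, 0]}, {"jaw": 0, "slide": [-0.234, 0, -0.098], "twist": [0, -0.575, 0]}, {"jaw": 0, "slide": [-0.234, 0, -0.098], "twist": [0, -0.575, 0]}, {"jaw": 0, "slide": [-0.234, 0, -0.098], "twist": [0, -0.575, 0]}, {"jaw": 0, "slide": [-0.234, 0, -0.098], "twist": [0, -0.575, 0]}, {"jaw": 0, "slide": [-0.117, 0, -0.049], "twist": [0, -0.288, 0]}, {"jaw": 0, "slide": [0, 0, 0], "twist": [0, 0, 0]}, {"jaw": 0, "slide": [0, 0, 0], "twist": [0, 0, 0]}, {"jaw": 0, "slide": [0, 0, 0], "twist": [0, 0, 0]}])

```text
time: 18.08
eef_pos: [442.7, 141.6, 94.8]
orientation: [0.553, -0.553, -0.441, 0.441]
contact_force: [0.2, -0.4, -2.1]
grip_width: 11.4
```

```bash
python3 - <<'E'
from h import *
c=camera("side"); d=camera("scene");w=camera("wrist")
np.save("m1.npy",dict(c=c,d=d,w=w),allow_pickle=True)
crop(c["img"],210,110,370,230,5,"s12.png"); crop(d["img"],190,120,350,240,5,"d12.png"); cv2.imwrite("pics/w12.png",w["img"])
print(psi(),state()["contact_force"],state()["grip_width"],state()["time"])
E
```

```text
(600, 800, 3)
(600, 800, 3)
(array([442.8, 141.7,  94.9]), np.float64(77.24), array([-3.e-04,  0.e+00, -1.e+00])) [ 0.14021786 -0.14393665 -2.15111203] 11.611211265234477 18.2333
```

View pics/s12.png

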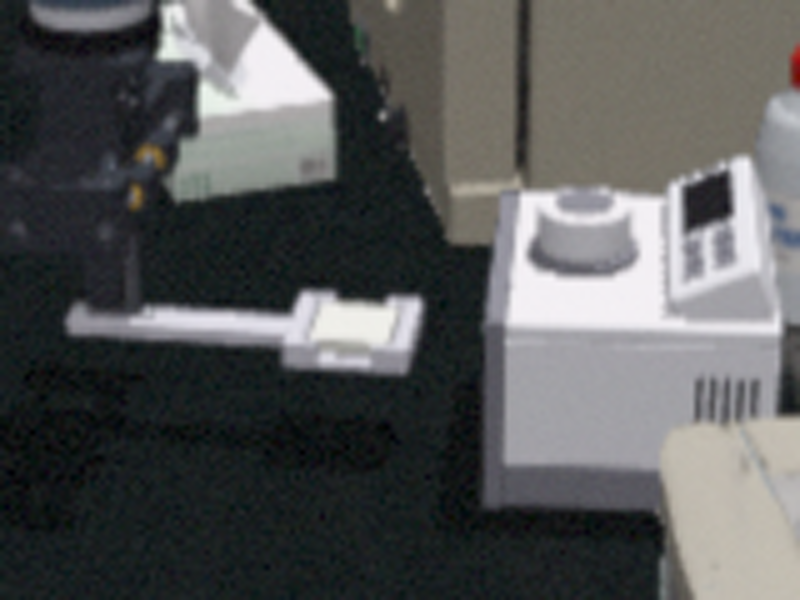

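View pics/d12.png

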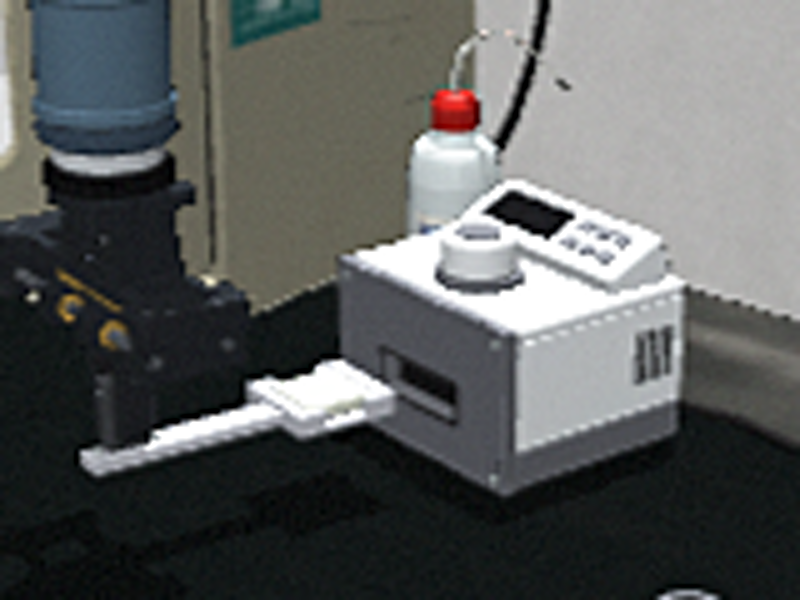

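View pics/w12.png

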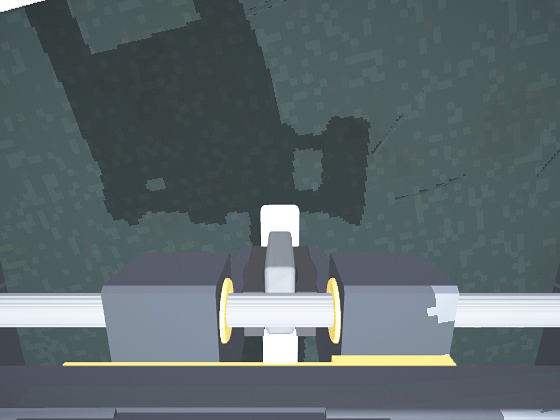

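```bash
python3 - <<'E'
from h import *
plan([443.8,134.1,82],None,80.56,5)
E
```

```text
5 slide [-0.048, 0.086, -0.017] twist [-0.001, -0.116, -0.0]
```

Request:
step_arm(rows=[{"jaw": 0, "slide": [-0.048, 0.086, -0.017], "twist": [0, -0.116, 0]}, {"jaw": 0, "slide": [-0.048, 0.086, -0.017], "twist": [0, -0.116, 0]}, {"jaw": 0, "slide": [-0.048, 0.086, -0.017], "twist": [0, -0.116, 0]}, {"jaw": 0, "slide": [-0.048, 0.086, -0.017], "twist": [0, -0.116, 0]}, {"jaw": 0, "slide": [-0.048, 0.086, -0.017], "twist": [0, -0.116, 0]}, {"jaw": 0, "slide": [0, 0, 0], "twist": [0, 0, 0]}, {"jaw": 0, "slide": [0, 0, 0], "twist": [0, 0, 0]}, {"jaw": 0, "slide": [0, 0, 0], "twist": [0, 0, 0]}, {"jaw": 0, "slide": [0, 0, 0], "twist": [0, 0, 0]}])

```text
time: 18.98
eef_pos: [444.1, 133.9, 82.2]
orientation: [-0.539, 0.539, 0.457, -0.457]
contact_force: [-0.3, -0.5, -1.7]
grip_width: 11.3
```

```bash
cat > chk.py <<'E'
from h import *
import sys
f0=np.array([651.0,99.7,0]); ex=np.array([np.cos(np.radians(-9.44)),np.sin(np.radians(-9.44)),0]); ey=np.array([-ex[1],ex[0],0]); ez=np.array([0,0,1.])
def MT(x,y,z): return f0+ex*x+ey*y+ez*z    # x from front face
def TR(p,Ro,x,y,z): # tray coords -> world; tray at handle x=-135, TCP z 37
    return p+Ro@np.array([y,-(z-37),-(x+135)])
def relpose():
    p,Ro=tool(); n=TR(p,Ro,34,0,7); q=n-MT(0,0,52); return np.array([q@ex,q@ey,q[2]]).round(2)
if __name__=="__main__":
    n=sys.argv[1]; print("nose in slot frame (by model)",relpose(),psi(),state()["contact_force"].round(2),state()["time"])
    p,Ro=tool()
    for name,box in (("side",(210,110,370,230)),("scene",(230,140,330,215))):
        c=camera(name); np.save(f"{n}_{name}.npy",c,allow_pickle=True); u0,v0,u1,v1=box; f=800//(u1-u0)
        im=cv2.resize(c["img"][v0:v1,u0:u1],None,fx=f,fy=f,interpolation=cv2.INTER_CUBIC)
        cv2.imwrite(f"pics/{n}_{name}_raw.png",im)
        def pl(P,col):
            q=np.array([(proj(c,x)-[u0,v0]+.5)*f for x in P]).round().astype(int); cv2.polylines(im,[q],True,col,1)
        pl([MT(0,y,z) for y,z in ((-37,39),(37,39),(37,65),(-37,65))],(0,255,0))
        pl([MT(0,y,z) for y,z in ((-84,0),(84,0),(84,115),(-84,115))],(0,255,255))
        pl([TR(p,Ro,x,y,14) for x,y in ((-34,-31),(34,-31),(34,31),(-34,31))],(0,0,255))
        pl([TR(p,Ro,34,y,z) for y,z in ((-31,0),(31,0),(31,14),(-31,14))],(255,0,255))
        cv2.imwrite(f"pics/{n}_{name}.png",im)
E
python3 chk.py a1
```

```text
nose in slot frame (by model) [-40.69  -0.16   0.28] (array([444.1, 133.9,  82.2]), np.float64(80.56), array([ 2.e-04,  0.e+00, -1.e+00])) [-0.35 -0.53 -1.74] 18.9833
```

View pics/a1_side.png

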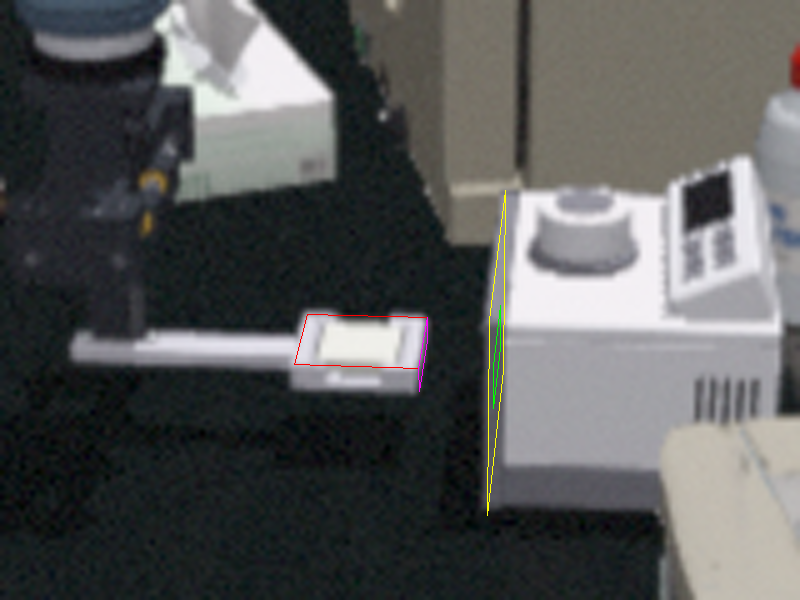

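View pics/a1_scene.png

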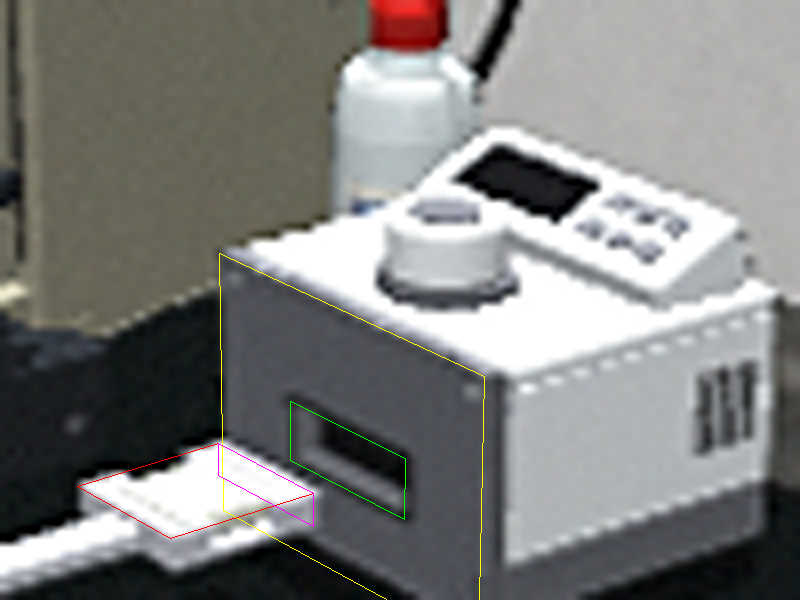

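```bash
cat > zoom.py <<'E'
from chk import *
n,name,u0,v0,u1,v1,f=sys.argv[1],sys.argv[2],*map(int,sys.argv[3:8])
c=np.load(f"{n}_{name}.npy",allow_pickle=True).item(); p,Ro=tool()
im=cv2.resize(c["img"][v0:v1,u0:u1],None,fx=f,fy=f,interpolation=cv2.INTER_CUBIC)
raw=im.copy()
def pl(P,col):
    q=np.array([(proj(c,x)-[u0,v0]+.5)*f for x in P]).round().astype(int); cv2.polylines(im,[q],True,col,1)
pl([MT(0,y,z) for y,z in ((-37,39),(37,39),(37,65),(-37,65))],(0,255,0))
pl([MT(4,y,z) for y,z in ((-33,43),(33,43),(33,61),(-33,61))],(255,255,0))
pl([TR(p,Ro,x,y,14) for x,y in ((-34,-31),(34,-31),(34,31),(-34,31))],(0,0,255))
pl([TR(p,Ro,34,y,z) for y,z in ((-31,0),(31,0),(31,14),(-31,14))],(255,0,255))
cv2.imwrite(f"pics/{n}_{name}_z.png",np.vstack([raw,im]))
E
python3 zoom.py a1 scene 235 183 290 213 14
python3 -c "
import cv2; print(cv2.imread('pics/a1_scene_z.png').shape)"
```

```text
(840, 770, 3)
```

View pics/a1_scene_z.png

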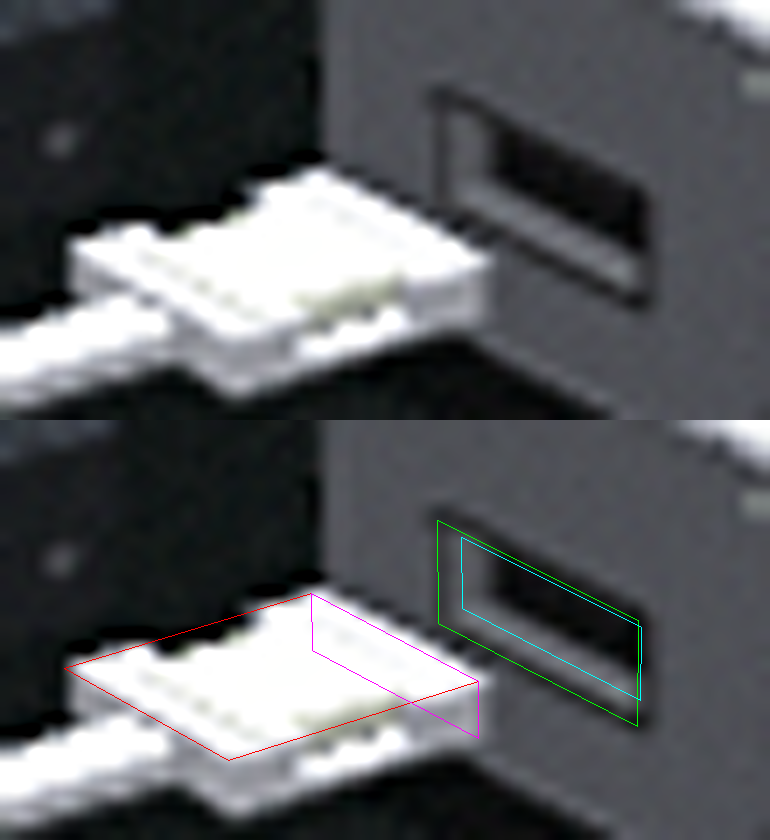

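Request:
step_arm(rows=[{"jaw": 0, "slide": [0.005, 0.01, -0.2], "twist": [0, 0, 0]}, {"jaw": 0, "slide": [0, 0, -0.3], "twist": [0, 0, 0]}, {"jaw": 0, "slide": [0, 0, -0.3], "twist": [0, 0, 0]}, {"jaw": 0, "slide": [0, 0, -0.2], "twist": [0, 0, 0]}, {"jaw": 0, "slide": [0, 0, -0.1], "twist": [0, 0, 0]}, {"jaw": 0, "slide": [0, 0, 0], "twist": [0, 0, 0]}, {"jaw": 0, "slide": [0, 0, 0], "twist": [0, 0, 0]}, {"jaw": 0, "slide": [0, 0, 0], "twist": [0, 0, 0]}])

```text
time: 19.75
eef_pos: [476.2, 128.7, 81.6]
orientation: [0.54, -0.539, -0.457, 0.457]
contact_force: [-0.6, 0.6, -2.3]
grip_width: 11.6
```

```bash
python3 chk.py a2; python3 zoom.py a2 scene 245 178 290 213 16; python3 zoom.py a2 side 265 160 320 195 14
```

```text
nose in slot frame (by model) [-8.24 -0.09 -0.55] (array([476.2, 128.7,  81.6]), np.float64(80.57), array([-8.e-04,  0.e+00, -1.e+00])) [-0.61  0.58 -2.33] 19.75
```

View pics/a2_scene_z.png

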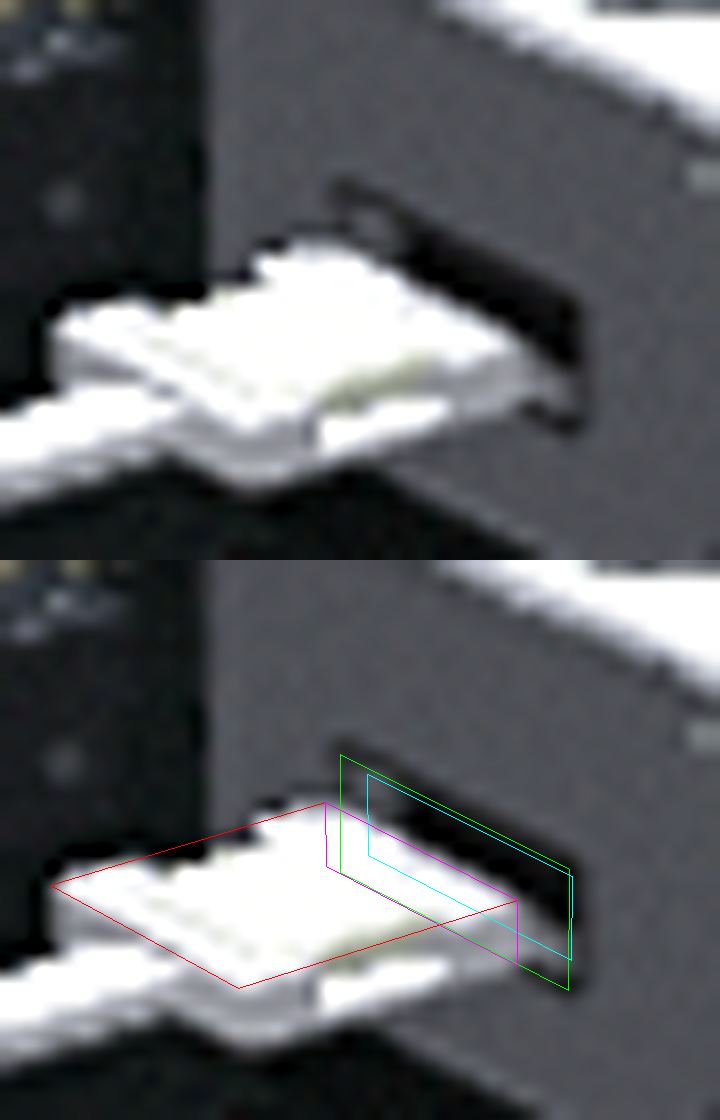

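View pics/a2_side_z.png

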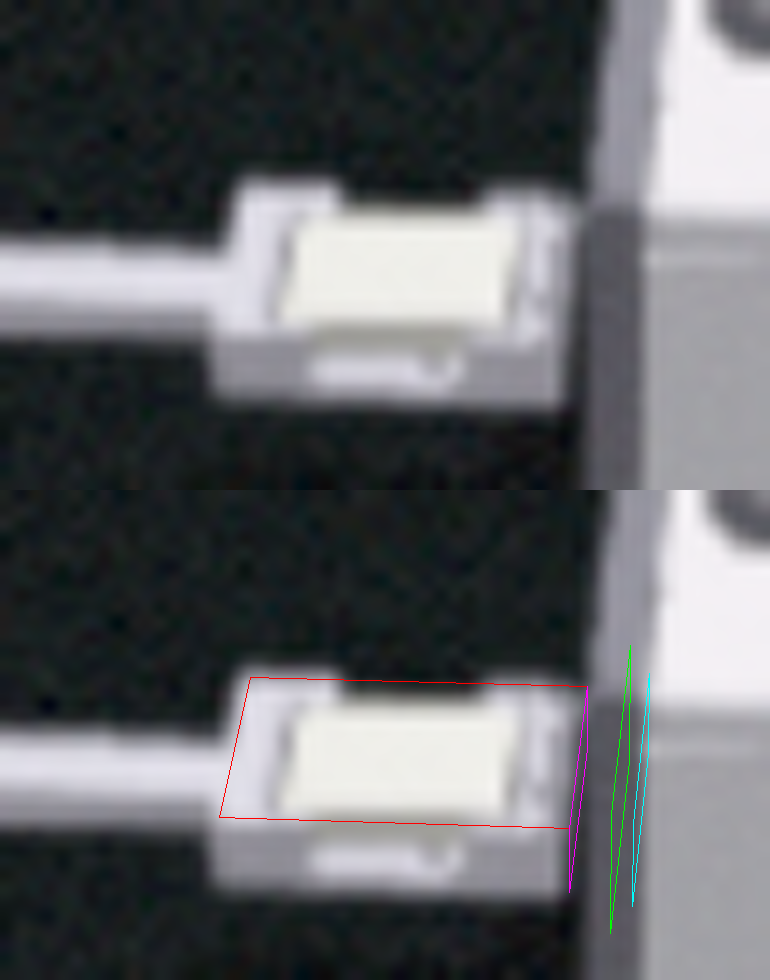

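Request:
step_arm(rows=[{"jaw": 0, "slide": [0, -0.015, 0], "twist": [0, 0, 0]}, {"jaw": 0, "slide": [0, 0, -0.1], "twist": [0, 0, 0]}, {"jaw": 0, "slide": [0, 0, -0.1], "twist": [0, 0, 0]}, {"jaw": 0, "slide": [0, 0, -0.1], "twist": [0, 0, 0]}, {"jaw": 0, "slide": [0, 0, 0], "twist": [0, 0, 0]}, {"jaw": 0, "slide": [0, 0, 0], "twist": [0, 0, 0]}])

```text
time: 20.35
eef_pos: [485.7, 127.1, 82.3]
orientation: [-0.539, 0.539, 0.457, -0.457]
contact_force: [-0.6, -0.2, -2.6]
grip_width: 11.9
```

```bash
python3 chk.py a3; python3 zoom.py a3 scene 245 178 290 213 16;  python3 -c "
from h import *
for i in range(4): camera('side'); print(state()['contact_force'].round(2),state()['moment'].round(3))"
```

```text
nose in slot frame (by model) [ 1.46 -0.09  0.3 ] (array([485.7, 127.1,  82.3]), np.float64(80.56), array([ 1.e-04,  0.e+00, -1.e+00])) [-0.6  -0.25 -2.61] 20.35
[-0.54  0.47 -1.89] [0.053 0.057 0.006]
[ 0.13  0.49 -2.11] [ 0.095  0.04  -0.042]
[ 0.21 -0.51 -2.26] [ 0.112 -0.004  0.038]
[-0.7  -0.08 -3.  ] [ 0.154 -0.032  0.072]
```

View pics/a3_scene_z.png

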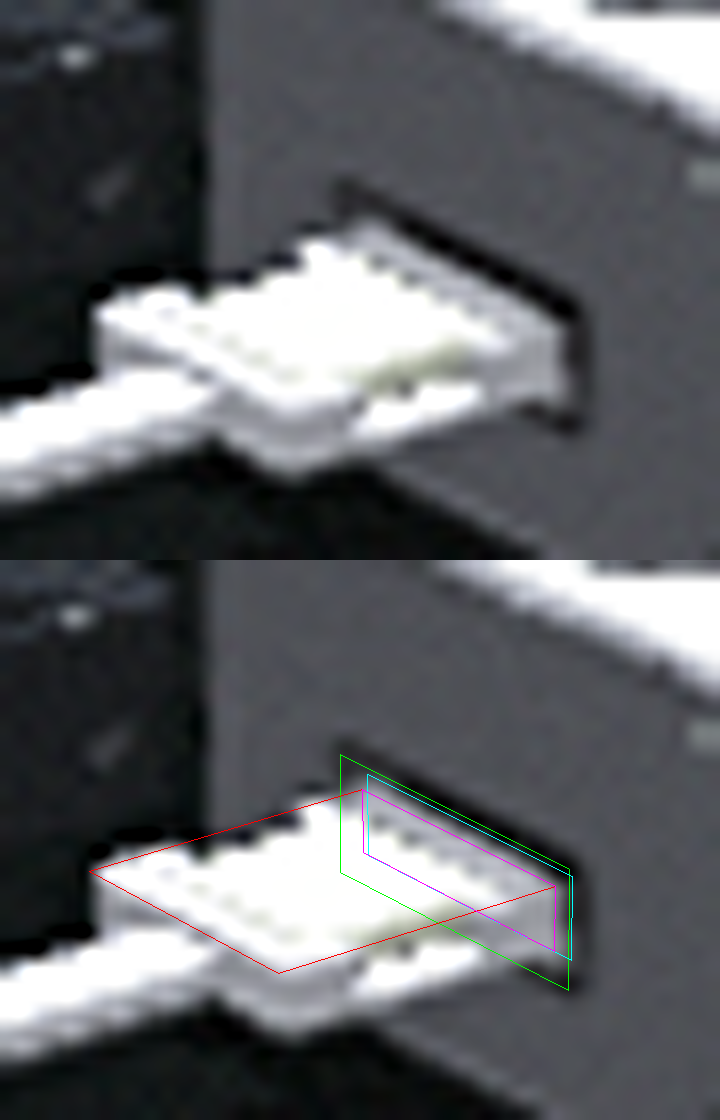

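Request:
step_arm(rows=[{"jaw": 0, "slide": [0, 0.01, -0.07], "twist": [0, 0, 0]}, {"jaw": 0, "slide": [0, 0, -0.07], "twist": [0, 0, 0]}, {"jaw": 0, "slide": [0, 0, -0.07], "twist": [0, 0, 0]}, {"jaw": 0, "slide": [0, 0, 0], "twist": [0, 0, 0]}])

```text
time: 20.98
eef_pos: [492.3, 126.0, 82.1]
orientation: [-0.539, 0.54, 0.457, -0.457]
contact_force: [0.0, -1.2, -2.4]
grip_width: 11.2
```

```bash
python3 chk.py a4; python3 zoom.py a4 scene 245 178 290 213 16;  python3 -c "
from h import *
for i in range(4): camera('side'); print(state()['contact_force'].round(2),state()['moment'].round(3))"
```

```text
nose in slot frame (by model) [ 8.17 -0.09  0.22] (array([492.3, 126. ,  82.1]), np.float64(80.56), array([ 7.e-04,  0.e+00, -1.e+00])) [ 0.   -1.22 -2.44] 20.9833
[-0.56 -0.33 -2.17] [ 0.117  0.003 -0.026]
[ 0.35  0.46 -2.6 ] [0.04  0.053 0.054]
[-0.63 -0.35 -3.69] [0.077 0.042 0.03 ]
[ 0.57 -0.75 -2.12] [0.027 0.021 0.004]
```

View pics/a4_scene_z.png

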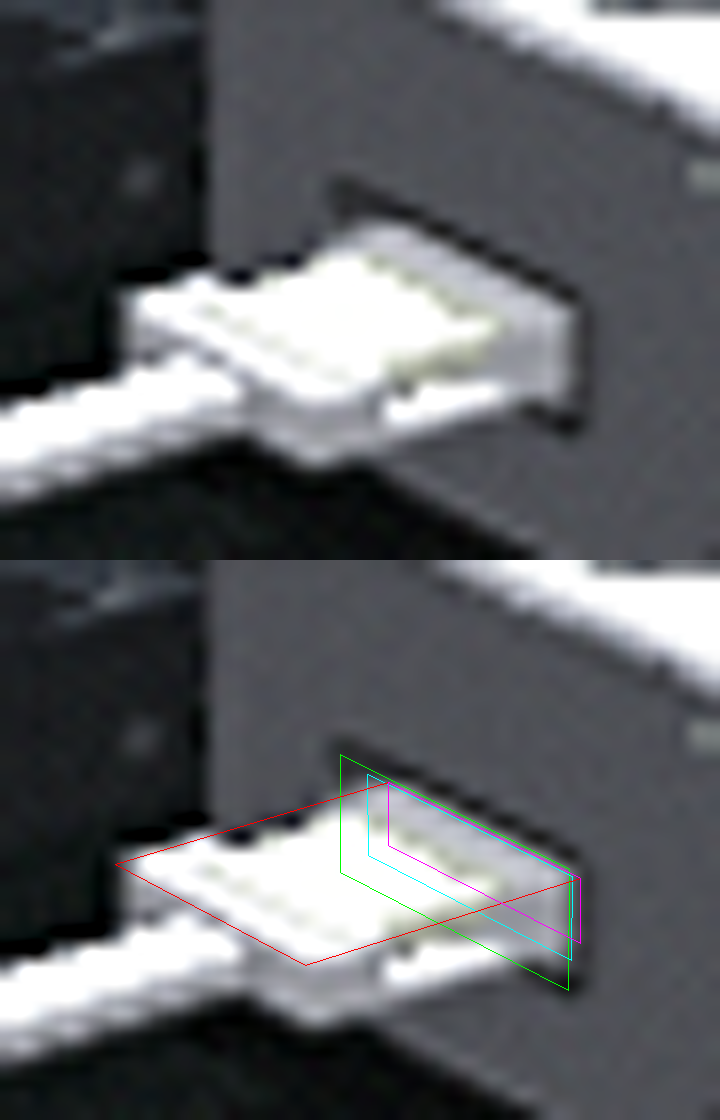

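Request:
step_arm(rows=[{"jaw": 0, "slide": [0, 0, -0.08], "twist": [0, 0, 0]}, {"jaw": 0, "slide": [0, 0, -0.08], "twist": [0, 0, 0]}, {"jaw": 0, "slide": [0, 0, -0.08], "twist": [0, 0, 0]}, {"jaw": 0, "slide": [0, 0, 0], "twist": [0, 0, 0]}])

```text
time: 21.62
eef_pos: [499.5, 124.8, 82.1]
orientation: [-0.539, 0.54, 0.457, -0.457]
contact_force: [0.2, -0.2, -3.5]
grip_width: 12.1
```

```bash
python3 chk.py a5; python3 zoom.py a5 scene 245 178 290 213 16;  python3 -c "
from h import *
for i in range(5): camera('side'); print(state()['contact_force'].round(2),state()['moment'].round(3))"
```

```text
nose in slot frame (by model) [15.45 -0.06  0.26] (array([499.5, 124.8,  82.1]), np.float64(80.56), array([ 8.e-04, -0.e+00, -1.e+00])) [ 0.17 -0.21 -3.47] 21.6167
[ 0.04 -1.21 -1.03] [ 0.085  0.073 -0.044]
[-0.13 -0.78 -1.72] [0.084 0.053 0.   ]
[-0.52  0.51 -1.66] [0.072 0.015 0.057]
[-0.04  0.44 -1.9 ] [ 0.082  0.041 -0.02 ]
[-0.61 -0.57 -1.96] [0.106 0.077 0.008]
```

View pics/a5_scene_z.png

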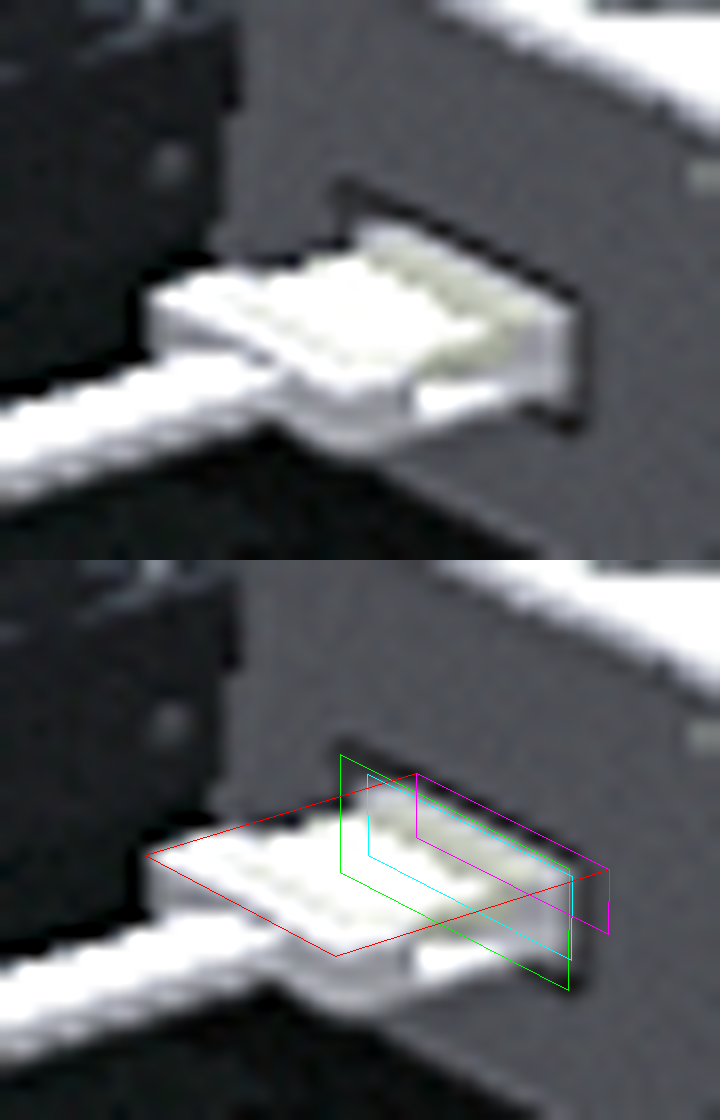

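Request:
step_arm(rows=[{"jaw": 0, "slide": [0, 0, -0.1], "twist": [0, 0, 0]}, {"jaw": 0, "slide": [0, 0, -0.1], "twist": [0, 0, 0]}, {"jaw": 0, "slide": [0, 0, -0.1], "twist": [0, 0, 0]}, {"jaw": 0, "slide": [0, 0, -0.1], "twist": [0, 0, 0]}, {"jaw": 0, "slide": [0, 0, -0.1], "twist": [0, 0, 0]}, {"jaw": 0, "slide": [0, 0, -0.1], "twist": [0, 0, 0]}, {"jaw": 0, "slide": [0, 0, -0.1], "twist": [0, 0, 0]}, {"jaw": 0, "slide": [0, 0, 0], "twist": [0, 0, 0]}])

```text
time: 22.63
eef_pos: [520.2, 121.3, 82.0]
orientation: [-0.539, 0.54, 0.457, -0.457]
contact_force: [-0.7, 0.1, -2.7]
grip_width: 11.4
```

```bash
python3 chk.py a6; python3 zoom.py a6 scene 245 178 290 213 16;  python3 -c "
from h import *
for i in range(5): camera('side'); print(state()['contact_force'].round(2),state()['moment'].round(3))"
```

```text
nose in slot frame (by model) [36.45 -0.12  0.14] (array([520.2, 121.3,  82. ]), np.float64(80.56), array([ 6.e-04, -0.e+00, -1.e+00])) [-0.72  0.11 -2.75] 22.6333
[-0.27  0.81 -2.39] [ 0.053  0.02  -0.003]
[ 0.05  0.62 -3.68] [0.096 0.038 0.009]
[-0.42 -0.35 -1.43] [ 0.033  0.034 -0.011]
[ 0.39  0.04 -2.87] [0.083 0.097 0.03 ]
[ 0.4  -0.13 -3.37] [0.077 0.037 0.056]
```

View pics/a6_scene_z.png

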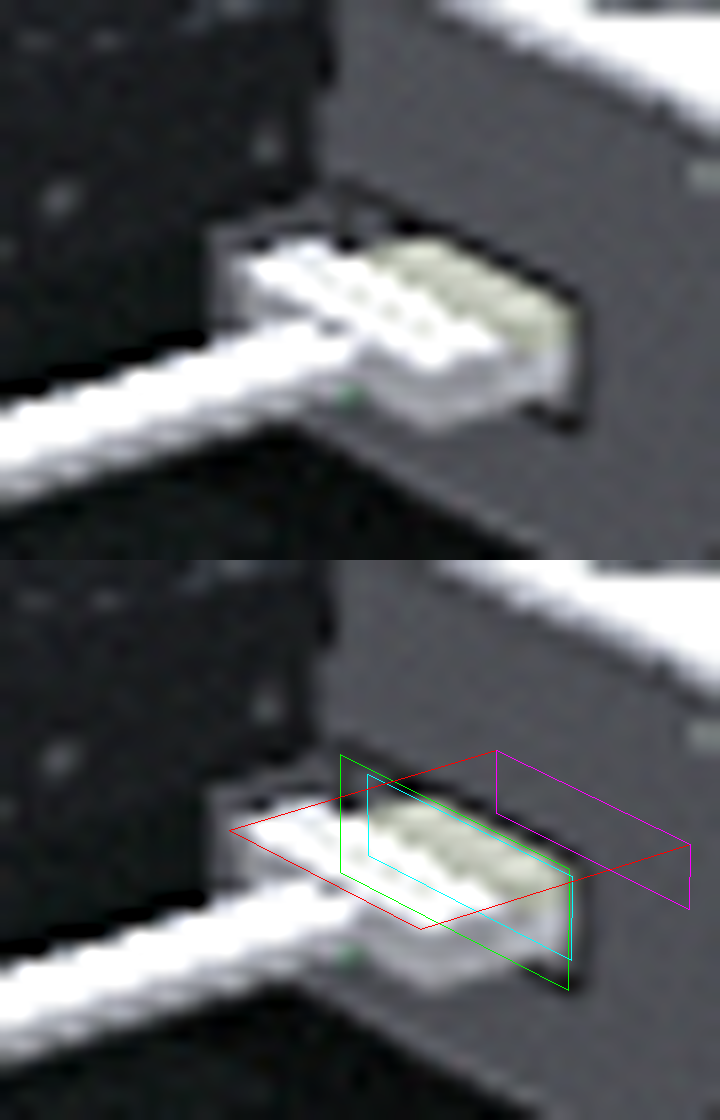

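Request:
step_arm(rows=[{"jaw": 0, "slide": [0, 0, -0.1], "twist": [0, 0, 0]}, {"jaw": 0, "slide": [0, 0, -0.1], "twist": [0, 0, 0]}, {"jaw": 0, "slide": [0, 0, -0.1], "twist": [0, 0, 0]}, {"jaw": 0, "slide": [0, 0, -0.1], "twist": [0, 0, 0]}, {"jaw": 0, "slide": [0, 0, -0.1], "twist": [0, 0, 0]}, {"jaw": 0, "slide": [0, 0, -0.1], "twist": [0, 0, 0]}, {"jaw": 0, "slide": [0, 0, -0.1], "twist": [0, 0, 0]}, {"jaw": 0, "slide": [0, 0, -0.1], "twist": [0, 0, 0]}, {"jaw": 0, "slide": [0, 0, -0.1], "twist": [0, 0, 0]}, {"jaw": 0, "slide": [0, 0, -0.1], "twist": [0, 0, 0]}, {"jaw": 0, "slide": [0, 0, -0.1], "twist": [0, 0, 0]}, {"jaw": 0, "slide": [0, 0, 0], "twist": [0, 0, 0]}])

```text
time: 23.98
eef_pos: [552.7, 116.0, 82.1]
orientation: [-0.539, 0.54, 0.457, -0.457]
contact_force: [0.8, -0.2, -1.5]
grip_width: 11.7
```

```bash
python3 chk.py a7; python3 zoom.py a7 scene 235 173 290 213 14;  python3 -c "
from h import *
F=[]
for i in range(8): camera('side'); F.append(state()['contact_force'])
print(np.mean(F,0),np.std(F,0))"
```

```text
nose in slot frame (by model) [ 6.941e+01 -6.000e-02  1.700e-01] (array([552.7, 116. ,  82.1]), np.float64(80.56), array([ 6.e-04, -0.e+00, -1.e+00])) [ 0.82 -0.18 -1.51] 23.9833
[ 0.09632936  0.14705327 -2.61949344] [0.40065289 0.31308803 0.29476284]
```

View pics/a7_scene_z.png

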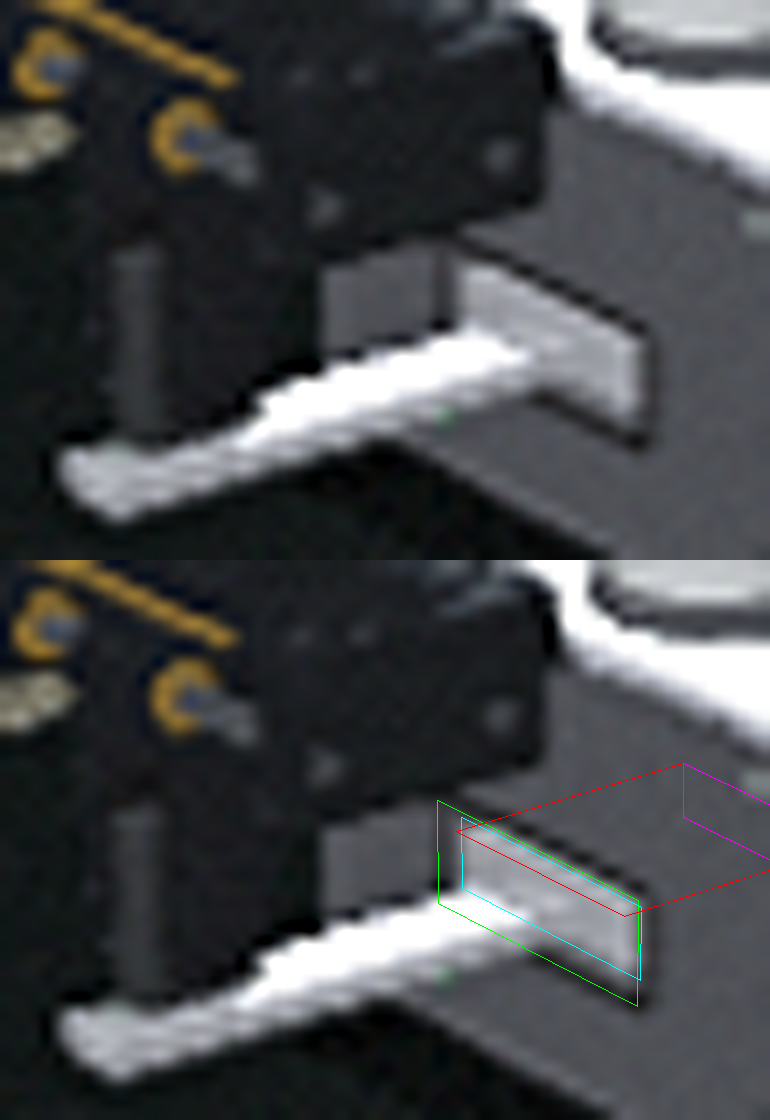

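Request:
step_arm(rows=[{"jaw": 0, "slide": [0, 0, -0.05], "twist": [0, 0, 0]}, {"jaw": 0, "slide": [0, 0, -0.05], "twist": [0, 0, 0]}, {"jaw": 0, "slide": [0, 0, -0.05], "twist": [0, 0, 0]}, {"jaw": 0, "slide": [0, 0, -0.05], "twist": [0, 0, 0]}, {"jaw": 0, "slide": [0, 0, -0.05], "twist": [0, 0, 0]}, {"jaw": 0, "slide": [0, 0, 0], "twist": [0, 0, 0]}])

```text
time: 24.98
eef_pos: [559.4, 114.9, 81.9]
orientation: [0.54, -0.539, -0.457, 0.457]
contact_force: [-1.7, 0.4, -2.1]
grip_width: 11.4
```

```bash
cat > ff.py <<'E'
from chk import *
F=[];P=[]
for i in range(12): camera('side'); F.append(state()['contact_force']);P.append(relpose())
print((np.mean(F,0)@np.stack([ex,ey,ez],1)).round(2),np.std(F,0).round(2),np.mean(P,0).round(2),psi(),state()["time"],state()["grip_width"])
E
python3 ff.py
```

```text
[-1.99  0.07 -2.  ] [0.38 0.51 0.54] [ 7.6e+01 -3.0e-02 -1.9e-01] (array([559.4, 114.9,  82. ]), np.float64(80.57), array([-1.e-04,  0.e+00, -1.e+00])) 25.5833 11.2236463790348
```

Request:
step_arm(rows=[{"jaw": 0, "slide": [0, 0, -0.04], "twist": [0, 0, 0]}, {"jaw": 0, "slide": [0, 0, -0.04], "twist": [0, 0, 0]}, {"jaw": 0, "slide": [0, -0.005, -0.04], "twist": [0, 0, 0]}, {"jaw": 0, "slide": [0, 0, 0], "twist": [0, 0, 0]}, {"jaw": 0, "slide": [0, 0, 0], "twist": [0, 0, 0]}])

```text
time: 26.0
eef_pos: [562.9, 114.3, 82.0]
orientation: [0.54, -0.539, -0.457, 0.457]
contact_force: [-2.9, -0.8, -1.8]
grip_width: 11.8
```

```bash
python3 ff.py
```

```text
[-3.2   0.31 -1.88] [0.38 0.51 0.39] [ 7.967e+01 -3.000e-02  1.000e-02] (array([563. , 114.3,  82.1]), np.float64(80.57), array([-0.e+00,  1.e-04, -1.e+00])) 26.6 11.612564825613848
```

Request:
step_arm(rows=[{"jaw": 0, "slide": [0, 0, -0.03], "twist": [0, 0, 0]}, {"jaw": 0, "slide": [0, 0, 0], "twist": [0, 0, 0]}, {"jaw": 0, "slide": [0, 0, 0], "twist": [0, 0, 0]}])

```text
time: 26.85
eef_pos: [563.9, 114.1, 82.1]
orientation: [0.539, -0.539, -0.457, 0.457]
contact_force: [-3.1, 0.0, -2.3]
grip_width: 11.8
```

```bash
python3 ff.py
```

```text
[-3.19 -0.   -1.95] [0.57 0.48 0.37] [ 8.065e+01 -3.000e-02  8.000e-02] (array([563.9, 114.1,  82.1]), np.float64(80.57), array([-0.,  0., -1.])) 27.45 11.663690595824743
```

Request:
step_arm(rows=[{"jaw": 0, "slide": [0, 0, -0.03], "twist": [0, 0, 0]}, {"jaw": 0, "slide": [0, 0, 0], "twist": [0, 0, 0]}, {"jaw": 0, "slide": [0, 0, 0], "twist": [0, 0, 0]}])

```text
time: 27.7
eef_pos: [564.5, 114.0, 82.0]
orientation: [0.54, -0.539, -0.457, 0.457]
contact_force: [-4.5, 0.4, -2.1]
grip_width: 11.5
```

```bash
python3 ff.py
```

```text
[-5.09 -0.22 -1.4 ] [0.31 0.38 0.48] [ 8.133e+01 -2.000e-02 -9.000e-02] (array([564.5, 114. ,  82. ]), np.float64(80.57), array([-5.e-04,  1.e-04, -1.e+00])) 28.3 10.995086679215243
```

Request:
step_arm(rows=[{"jaw": 0, "slide": [0, 0, 0.02], "twist": [0, 0, 0]}, {"jaw": 0, "slide": [0, 0, 0], "twist": [0, 0, 0]}, {"jaw": 0, "slide": [0, 0, 0], "twist": [0, 0, 0]}])

```text
time: 28.55
eef_pos: [564.3, 114.0, 82.2]
orientation: [-0.539, 0.54, 0.457, -0.457]
contact_force: [-3.5, 0.9, -2.4]
grip_width: 11.4
```

```bash
python3 ff.py; python3 chk.py a8; python3 zoom.py a8 scene 235 173 290 213 14; python3 zoom.py a8 side 220 150 320 190 8
```

```text
[-3.23  0.19 -2.03] [0.58 0.56 0.49] [ 8.109e+01 -4.000e-02  1.900e-01] (array([564.2, 114. ,  82.1]), np.float64(80.57), array([ 1.e-04, -0.e+00, -1.e+00])) 29.15 11.839963333773426
nose in slot frame (by model) [ 8.104e+01 -6.000e-02  1.600e-01] (array([564.2, 114. ,  82.1]), np.float64(80.57), array([ 1.e-04, -0.e+00, -1.e+00])) [-3.61  0.07 -1.92] 29.15
```

View pics/a8_scene_z.png

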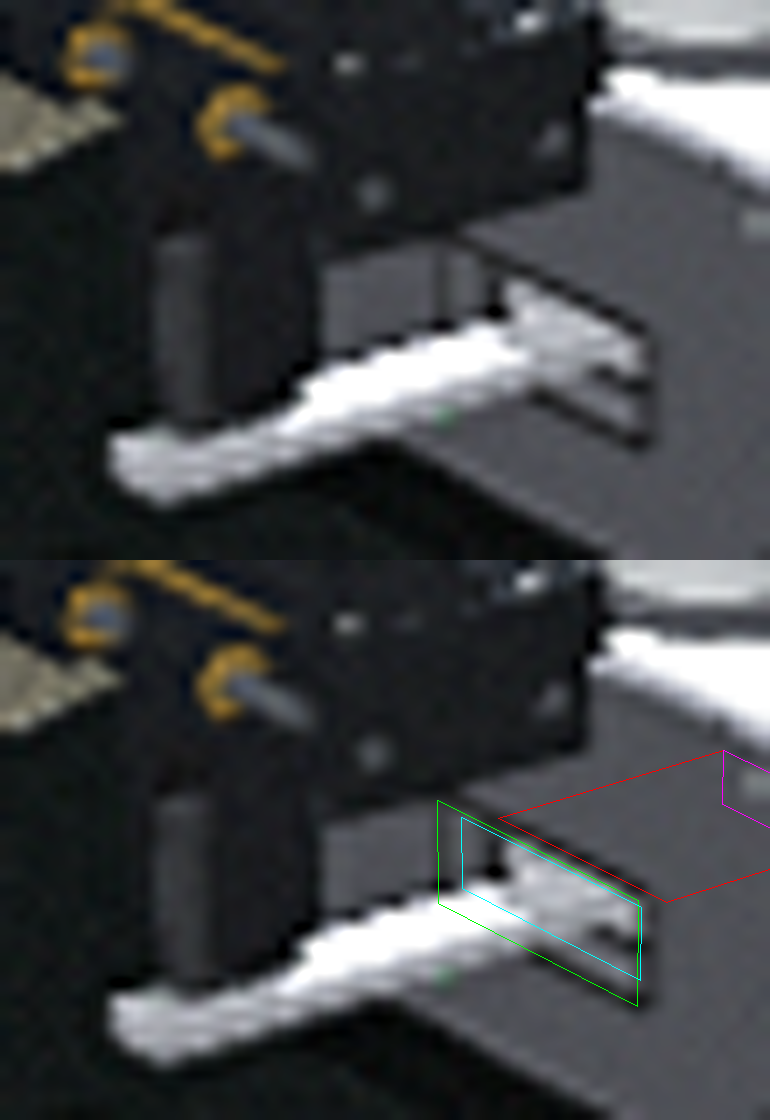

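View pics/a8_side_z.png

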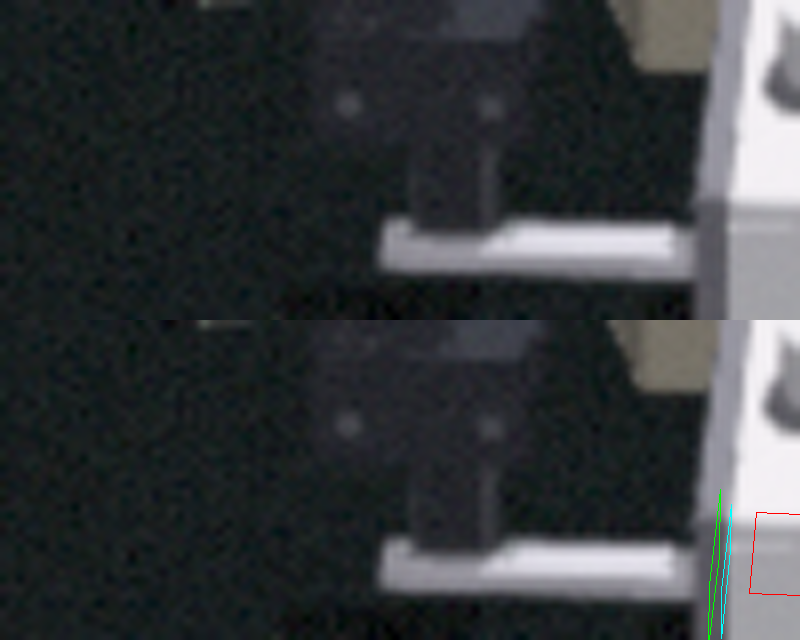

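```bash
python3 - <<'E'
from chk import *
c=np.load("a8_side.npy",allow_pickle=True).item(); p,Ro=tool()
for x,z in ((-161,0),(-60,0),(-161,10),(-60,10)):
    for y in (-10,): print(x,y,z,((proj(c,TR(p,Ro,x,y,z))-[220,150]+.5)*8).round(1))
g=c["img"][150:190,220:320].min(2).astype(float)
for u in (50,56,62,64,70,74,78,82,84): 
    col=g[:,u]; m=np.where(col>75)[0]; m=m[m>24]; b=m[-1]; t=(col[b]-75)/(col[b]-col[b+1]); print(u*8, round((b+t+.5)*8,1), end="; ")
print()
for u in (50,56,62,70,76,82,85):
    p0=np.array([0]); 
E
```

```text
-161 -10 0 [383.6 270.6]
-60 -10 0 [675.  279.4]
-161 -10 10 [382.7 244.8]
-60 -10 10 [675.1 253.4]
400 272.4; 448 273.6; 496 273.4; 512 274.0; 560 276.7; 592 278.9; 624 279.8; 656 281.1; 672 281.6;
```

```bash
python3 -c "
from plant import *
print(close_job()); s=state(); print(s['time'],s['eef_pos'],s['contact_force'],s['grip_width'])"
```

```text
the job is handed in; nothing more can be done
None
the job is handed in; nothing more can be done
```

I placed the larger tile in the tray pocket and let go. I then lifted the tray by its handle, turned it to face the meter, passed it through the slot, and pushed the plunger to its stop. After that I eased back 0.6 mm. The job is handed in at about 29 s of the 69 s allowed, with the gripper still holding the handle; `close_job()` gave no verdict.

What the last checks showed:

- **Plunger:** The push force rose from 2.0 N to 3.2 N, then to 5.1 N, which I took as the stop. After backing off it averaged 3.2 N, about what the spring gives near full travel. I put the travel at roughly 7 to 8 mm; this comes from force and pose, since the plunger itself was never visible.
- **Slot:** I saw no sideways or upward contact force while the tray went in. The head is now fully behind the plate, so only the narrow stem lies in the slot.
- **Level:** The stem's slope in the side view was within about 0.004 rad of the slope expected for a level tray.
- **Tile:** It lay flat in the pocket after I let go, and it was still seated when last seen, with the tray part-way through the slot. It could not be seen at the end.
- **Other objects:** I never felt or saw contact with the other objects, but I did not measure their positions again at the end.

Two readings disagreed slightly:

- **Vertical force:** It was about 0.6 N smaller with the plunger pressed than when the tray hung free. I put this down to sensor noise or friction at the plunger.
- **Forward position:** In the scene images the tray looked about 1 to 1.5 mm further forward than the arm's pose predicted, which is why I judged the final depth by force.

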